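# Bung up three new casks

## Robot

A 6-joint arm with a two-finger parallel gripper is mounted at the origin on a cart in front of the work surface, level with it; the furniture and walls round the work are solid. World frame = base frame: x ahead of the robot, y to its left, z up, the work surface at z = 0. Lengths are in m, angles in rad, forces in N, time in s.
With the tool pointing down it reaches from about 0.375 to 0.9 m from the base axis. Payload 3.1 kg.
Tool frame: the origin (TCP) lies at the very end of the fingers, on their centre line; the grasp point (between the pads) lies 19 mm behind it; z points along the fingers, y is the direction in which the jaws open and shut (so a half turn about z gives the same grasp; the last joint's range is limited). The gripper opens to 87 mm and grips with 3 to 60 N. Pads are 19 mm wide; open, the fingers measure 117 mm over their backs; the gripper's body (75 mm by 190 mm) begins 51 mm behind the grasp point.
Start: joints at [-1.492, 0.527, 1.433, -0, 1.181, -0.178], TCP at [0.159, -0.604, 0.223] pointing down, gripper open.
Joint ranges: [-3.08, 3.08], [-0.75, 2.2], [0.22, 2.44], [-1.43, 4.57], [0, 2.65], [-2.85, 2.85]. Speed limits (rad/s): [2.79, 2.79, 3.14, 3.14, 3.14, 3.14].

## Interface

Orientations are given as a unit quaternion [x, y, z, w].
In Python, from rig import robot gives the robot as it stands. The module is installed in compiled form; this text tells all that it offers.
- The arm moves only by the tool send_rows, never from a script. Its argument "deltas" is a list of rows, each an object of numbers: "tx", "ty", "tz": the shift along the tool's x, y, z in cm; "rx", "ry", "rz": the turn, a rotation vector about the tool's x, y, z in rad. A call has 1 to 5 rows; each row is the pose to reach, as a shift and turn from the pose commanded when the call began, along the tool's axes at that moment; what a row does not reach only later rows make up. A row lasts 1/12 s, in which the tool goes at most 41.7 mm and 7.16 degrees, less where a joint would pass 70% of its speed; a pose out of reach is approached as far as the arm can. A call with a gripper value outside its range is refused whole. "claw" is the finger opening in cm, from 0 to 8.7, set as the call begins (left out, the last holds). The fingers move at their own pace and stop on an object; "squeeze" is the grip in N (left out, the last holds). Time passes only in rows, so rows that repeat a pose let the fingers close. It gives the time, the measured TCP pose, the force and the opening at its end, in the units of the state.
- robot.get_obs(): the state, without advancing time (a new reading comes with each control period).
- robot.camera(name): name is "scene" or "top" or "wrist"; returns a dict with "color" (420x560x3 uint8, red, green, blue), "z_map" (420x560 float32, m along the optical axis (not along the pixel's ray), 0 where there is no reading), "intrinsics" (3x3 intrinsics, pixels), "R" (3x3) and "t" (3): a world point X has camera coordinates R X + t; the wrist camera has in their place "tool_from_camera" (4x4, takes a point from camera to tool coordinates, whose origin is the TCP and whose axes are the flange's). Camera axes: x right, y down, z forward; pixel columns grow to the right and rows downward; lengths in m; the calibration is good to about 2 mm. A picture is of the moment at which its call begins: read the wrist's pose just before it.
- robot.hand_in(): hands the job in, once; it reports no verdict.
Trained networks look in the newest picture that a camera, given by its name, has taken for a name from the list of things; names that differ only in an ending like _2 or _b are one class to them, and where a whole thing is asked for, a point or a joint stands for the part that bears it (a point fixed in the world has none). Each returns a list of dicts, best first, with "p" (0 to 1); they miss things now and then, are a little off and sometimes report something else, mostly with a low value. They report only what shows in the picture. A call takes as long as a camera call. They do not tell look-alikes from the thing itself.
- robot.outline_of(label, camera): "pixels" (420x560 bool, what is visible of it) and "xy" ([column, row] in pixels, amid what is visible of it).
- robot.tip_of(label, camera): "xy" ([column, row] in pixels: a listed point, or the origin of a listed thing).
The state is a dict: "time": time; "q": joint angles; "joint_velocities": joint speeds; "joint_torque": joint torques, N m; "position": TCP position; "tool_rot": TCP orientation; "ft_force": force on the tool from outside, world axes, zero at the start; "moment": the same for the moment, N m; "grip_width": finger opening in m.
Only numpy, scipy, OpenCV 4.12 (cv2) and the standard library are available. Lean on these libraries where they do the work, as an engineer would, in place of code of your own. Each camera call takes 0.05 s, during which the arm holds its last target.

## Task

Close the three small casks on the bench with the three pale oak bungs: each bung upright in the bunghole it was turned for (small, medium, large), pushed right in until its head sits on the brass ring. The large cask still has its dark cork stopper in, which goes into the green bowl, and the medium cask has been given the small bung by mistake. Leave the other cork and the plane where they are.

Things in the scene. Friction and masses are not known exactly. Their poses are not given: they have to be found in the camera images.
- cask_s_hole (a point): Mouth centre of the bunghole on top of the small oak cask (belly 78 mm, 94 mm long, on a cradle, fixed): 95 mm above the bench. Upright bore 22 mm wide, 18 mm deep, in a brass ring 38 mm across, its flat top level with this point. x along the cask, z up. Open at the start.
- cask_m_hole (a point): Mouth centre of the bunghole on top of the medium oak cask (belly 90 mm, 106 mm long, on a cradle, fixed): 107 mm above the bench. Upright bore 28 mm wide, 18 mm deep, in a brass ring 44 mm across, its flat top level with this point. x along the cask, z up. At the start the small oak bung sits loose in it.
- cask_l_hole (a point): Mouth centre of the bunghole on top of the large oak cask (belly 104 mm, 118 mm long, on a cradle, fixed): 121 mm above the bench. Upright bore 37 mm wide, 18 mm deep, in a brass ring 53 mm across, its flat top level with this point. x along the cask, z up. At the start the cork stopper stands in it.
- oak_s: Small pale oak bung, 30 mm high: tapered shank 16 mm long (18 mm wide at the foot, 20 at the shoulder), above it a round head 34 mm wide, 14 mm high. Fits the 22 mm hole. Origin: centre of the shank's foot, z up through the head. At the start upright but loose in the medium cask's hole, head on the brass.
- oak_m: Medium pale oak bung, 30 mm high: tapered shank 16 mm long (24 mm wide at the foot, 26 at the shoulder), above it a round head 40 mm wide, 14 mm high. Fits the 28 mm hole. Origin: centre of the shank's foot, z up through the head. At the start it stands on the bench, head up.
- oak_l: Large pale oak bung, 30 mm high: tapered shank 16 mm long (33 mm wide at the foot, 35 at the shoulder), above it a round head 49 mm wide, 14 mm high. Fits the 37 mm hole. Origin: centre of the shank's foot, z up through the head. At the start it stands on the bench, head up.
- cork_stopper: Dark brown mottled cork, round, 33 mm in diameter, 30 mm high. Origin at the centre of its underside, z up. At the start it stands loose in the large cask's hole, 12 mm of it above the brass ring.
- bowl: Dark green glazed bowl, 146 mm across the rim, 70 mm high, loose on the bench, open upwards; inner floor about 80 mm across and 9 mm above its underside. Origin at the centre of its underside. In some starts it stands beside the big tapped cask (fixed, 280 mm high, behind the row of small casks): carry things round the front of that.
- cork_spare: Another dark brown mottled cork, thicker: 45 mm in diameter, 40 mm high, standing on the bench with two oak bungs, in a row along the front edge of the bench (about 60 degrees from x towards y), centres 70 mm or more apart; not part of the job. Origin at the centre of its underside.
- plane: Block plane, 52 mm wide, 173 mm long, 50 mm high, lying loose on the bench; not part of the job. Origin at the centre of its underside.
Not all that is in view belongs to the job. What is shaped like the cork_stopper but orange is not meant.

How it is judged:
At the end, for the whole second after the job is handed in: Each oak bung is in the hole of the cask of its size: axis within 6 mm of the hole's centre, head within 3 mm of the brass ring, tilted less than 0.12 rad, at rest; the cork stopper lies at rest in the upright bowl (within 60 mm of its centre, under 55 mm above its underside) (horizontal distance between oak_s and cask_s_hole below 0.006 m and z of oak_s in the frame of cask_s_hole below -0.013 m and angle between each of oak_s, oak_m, oak_l's own z axis and vertical below 0.12 rad and linear speed of each of oak_s, oak_m, oak_l, cork_stopper below 0.02 m/s and horizontal distance between oak_m and cask_m_hole below 0.006 m and z of oak_m in the frame of cask_m_hole below -0.013 m and horizontal distance between oak_l and cask_l_hole below 0.006 m and z of oak_l in the frame of cask_l_hole below -0.013 m and horizontal distance between cork_stopper and bowl below 0.06 m and z of cork_stopper in the frame of bowl below 0.055 m and angle between bowl's own z axis and vertical below 0.1 rad); the robot touches nothing.
It fails at once if the spare cork is moved more than 30 mm (distance of cork_spare from where it was at the start of the episode above 0.03 m).
It fails at once if the plane is moved more than 30 mm (distance of plane from where it was at the start of the episode above 0.03 m).
It also fails if it takes over 112 s, if anything falls off the work surface, if the arm or the gripper's body presses on something with over 40 N, if the wrist force passes 120 N, or if a joint passes its speed limit or range.

## Working session

There is one attempt and no reset: what is moved stays moved. The work goes in short steps, Python scripts to look and compute and a tool call to move; the robot and the scene stay as the last step left them, time stands still between calls to the robot, and variables do not carry over. Pictures are saved under pics/ and viewed, and the job is handed in when it is done.

Besides the shell and the picture viewer there is one more tool, called after "Emit:" by a JSON object that holds its "name" and its "arguments". send_rows: Moves the arm, as the interface text tells. Its arguments: {"type":"object","properties":{"deltas":{"type":"array","items":{"type":"object","properties":{"tx":{"type":"number"},"ty":{"type":"number"},"tz":{"type":"number"},"rx":{"type":"number"},"ry":{"type":"number"},"rz":{"type":"number"}}}},"claw":{"type":"number"},"squeeze":{"type":"number"}},"required":["deltas"]}

```bash
mkdir -p pics
cat > h.py <<'E'
import numpy as np, cv2
from rig import robot
from scipy.spatial.transform import Rotation as Ro
def snap(cam,name=None):
    o=robot.get_obs() if cam=='wrist' else None
    c=robot.camera(cam)
    if o is not None:
        T=np.eye(4);T[:3,:3]=Ro.from_quat(o['tool_rot']).as_matrix();T[:3,3]=o['position']
        c['W']=T@c['tool_from_camera']
    else:
        W=np.eye(4);W[:3,:3]=c['R'].T;W[:3,3]=-c['R'].T@c['t'];c['W']=W
    if name: cv2.imwrite('pics/%s.png'%name,c['color'][:,:,::-1])
    return c
def ray(c,uv):
    d=np.linalg.inv(c['intrinsics'])@np.array([uv[0],uv[1],1.])
    return c['W'][:3,3],c['W'][:3,:3]@d
def at_z(c,uv,z):
    o,d=ray(c,uv);return o+d*(z-o[2])/d[2]
def cloud(c,mask=None):
    z=c['z_map'];v,u=np.nonzero((z>0)&(mask if mask is not None else True))
    zz=z[v,u];K=np.linalg.inv(c['intrinsics'])
    P=(K@np.stack([u,v,np.ones_like(u)]))*zz
    return (c['W'][:3,:3]@P).T+c['W'][:3,3]
E
python3 - <<'E'
from h import *
o=robot.get_obs();print(o['time'],o['position'],o['tool_rot'],o['ft_force'])
names=['cask_s_hole','cask_m_hole','cask_l_hole','oak_s','oak_m','oak_l','cork_stopper','bowl','cork_spare','plane']
for cam in ['top','scene']:
    c=snap(cam,cam+'0')
    print(cam,c['W'][:3,3].round(3))
    for n in names:
        t=robot.tip_of(n,cam); m=robot.outline_of(n,cam)
        print(n,[(np.round(x['xy']).tolist(),round(x['p'],2)) for x in t[:4]])
        for x in m[:4]:
            P=cloud(c,x['pixels'])
            print('   ol',np.round(x['xy']),round(x['p'],2),x['pixels'].sum(),np.median(P,0).round(3) if len(P) else '', P[:,2].max().round(3) if len(P) else '')
print(robot.get_obs()['time'])
E
```

```text
0.0 [ 0.15930845 -0.6036085   0.22157752] [ 9.91704612e-01  1.28533322e-01  5.07780943e-05 -1.06978266e-03] [-1.08502263 -0.82000948 -0.74102246]
top [ 0.435 -0.129  1.097]
cask_s_hole [([291.0, 211.0], 0.74), ([212.0, 137.0], 0.48)]
   ol [289. 212.] 0.67 1153 [ 0.512 -0.173  0.082] 0.098
cask_m_hole [([213.0, 139.0], 0.74), ([207.0, 214.0], 0.21)]
   ol [215. 145.] 0.69 1483 [0.673 0.01  0.092] 0.121
cask_l_hole [([252.0, 171.0], 0.79), ([250.0, 170.0], 0.67), ([292.0, 210.0], 0.53)]
   ol [256. 175.] 0.79 1779 [ 0.599 -0.084  0.106] 0.133
oak_s [([172.0, 190.0], 0.85), ([240.0, 227.0], 0.7), ([210.0, 139.0], 0.44)]
   ol [175. 188.] 0.86 283 [0.566 0.122 0.029] 0.034
   ol [208. 135.] 0.57 174 [0.682 0.019 0.119] 0.125
   ol [239. 225.] 0.5 211 [ 0.476 -0.044  0.028] 0.034
oak_m [([172.0, 190.0], 0.85), ([240.0, 227.0], 0.7), ([210.0, 139.0], 0.44)]
   ol [175. 188.] 0.86 283 [0.566 0.122 0.029] 0.034
   ol [208. 135.] 0.57 174 [0.682 0.019 0.119] 0.125
   ol [239. 225.] 0.5 211 [ 0.476 -0.044  0.028] 0.034
oak_l [([172.0, 190.0], 0.85), ([240.0, 227.0], 0.7), ([210.0, 139.0], 0.4
[... 1157 characters left out ...]
9] 0.034
   ol [286. 267.] 0.69 255 [ 0.473 -0.034  0.028] 0.034
oak_l [([287.0, 276.0], 0.61), ([209.0, 317.0], 0.5)]
   ol [215. 308.] 0.79 240 [0.554 0.123 0.029] 0.034
   ol [286. 267.] 0.69 255 [ 0.473 -0.034  0.028] 0.034
cork_stopper [([328.0, 266.0], 0.71), ([238.0, 214.0], 0.63)]
   ol [240. 206.] 0.67 182 [ 0.605 -0.073  0.131] 0.136
   ol [330. 258.] 0.48 232 [ 0.403 -0.104  0.027] 0.032
   ol [257. 288.] 0.35 474 [0.506 0.049 0.037] 0.042
bowl [([186.0, 225.0], 0.33)]
   ol [371. 213.] 0.93 1550 [ 0.382 -0.296  0.043] 0.307
cork_spare []
   ol [256. 286.] 0.66 517 [0.507 0.047 0.037] 0.042
plane [([324.0, 189.0], 0.76)]
   ol [325. 184.] 0.84 1327 [ 0.529 -0.371  0.023] 0.054
2.1
```

View pics/top0.png

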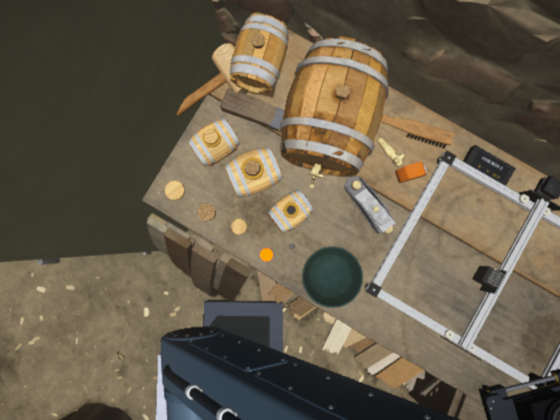

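View pics/scene0.png

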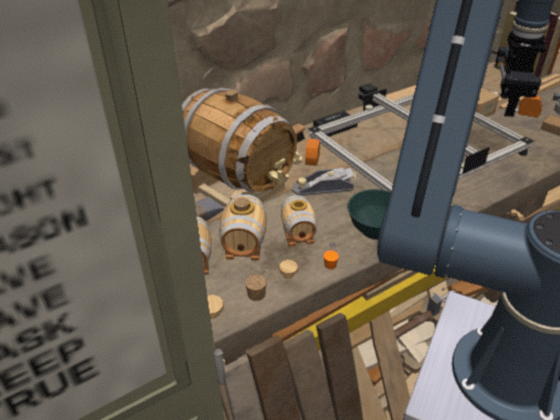

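```bash
cat >> h.py <<'E'
def plan(p,yaw=None):
    o=robot.get_obs();R=Ro.from_quat(o['tool_rot']);M=R.as_matrix()
    d=M.T@(np.array(p)-o['position'])*100
    y0=np.arctan2(M[1,0],M[0,0])
    if yaw is None: rv=None
    else:
        # target: tool down with x axis at yaw
        c,s=np.cos(yaw),np.sin(yaw)
        T=np.array([[c,s,0],[s,-c,0],[0,0,-1]])
        rv=Ro.from_matrix(M.T@T).as_rotvec().round(3)
    print('t',round(o['time'],2),'pos',o['position'].round(4),'yaw',round(y0,3),'d cm',d.round(2),'rv',rv,'tilt',M[:,2].round(4),'q',np.round(o['q'],2))
E
python3 - <<'E'
from h import *
c=snap('top')
print(c['intrinsics'],c['R'].round(3))
for n,uv,z in [('s',(291,211),.095),('m',(212.5,139),.107),('l',(252,170),.121),('oakm',(239,226),.03),('oakl',(174,189),.03),('sp',(206,212),.04),('bowl',(332,276),.07),('plane',(370,203),.05),('big',(335,110),.28),('bigfront',(325,165),.1),('orange',(267,254),.03)]:
    print(n,at_z(c,uv,z).round(3))
big=cv2.resize(c['color'][110:310,150:400,::-1],None,fx=3,fy=3,interpolation=cv2.INTER_CUBIC)
cv2.imwrite('pics/topz.png',big)
plan((.6,-.085,.3),.5)
E
```

```text
[[423.44623558   0.         269.42947741]
 [  0.         423.44623558 208.31637505]
 [  0.           0.           1.        ]] [[ 0.012 -1.    -0.007]
 [-0.997 -0.011 -0.081]
 [ 0.081  0.008 -0.997]]
s [ 0.511 -0.173  0.095]
m [0.68  0.016 0.107]
l [ 0.604 -0.08   0.121]
oakm [ 0.476 -0.045  0.03 ]
oakl [0.569 0.122 0.03 ]
sp [0.51  0.038 0.04 ]
bowl [ 0.357 -0.273  0.07 ]
plane [ 0.536 -0.37   0.05 ]
big [ 0.698 -0.25   0.28 ]
bigfront [ 0.621 -0.253  0.1  ]
orange [ 0.407 -0.116  0.03 ]
t 2.15 pos [ 0.1594 -0.6043  0.2226] yaw 0.258 d cm [ 55.84 -38.98  -7.74] rv [-0.    -0.    -0.242] tilt [ 0.  0. -1.] q [-1.49  0.53  1.43  0.    1.18 -0.18]
```

View pics/topz.png

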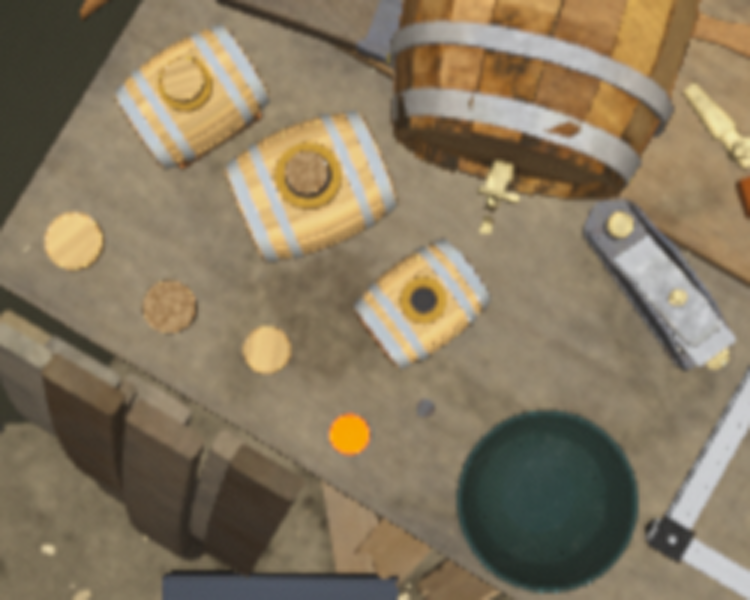

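Run:
```python
from h import *
c=snap('wrist','w0');print(c['tool_from_camera'].round(3),c['intrinsics'][0,0])
plan((.36,-.275,.26),-.58)
plan((.55,-.08,.26),-.58)
```

```text
[[-0.001 -0.954 -0.301  0.083]
 [ 1.    -0.    -0.001  0.   ]
 [ 0.001 -0.301  0.954 -0.162]
 [ 0.     0.     0.     1.   ]] 334.5800273372136
t 2.2 pos [ 0.1594 -0.6043  0.2225] yaw 0.258 d cm [ 27.8  -26.73  -3.75] rv [-0.     0.     0.838] tilt [-0.  0. -1.] q [-1.49  0.53  1.43 -0.    1.18 -0.18]
t 2.2 pos [ 0.1594 -0.6043  0.2225] yaw 0.258 d cm [ 51.14 -40.74  -3.75] rv [-0.     0.     0.838] tilt [-0.  0. -1.] q [-1.49  0.53  1.43 -0.    1.18 -0.18]
```

View pics/w0.png

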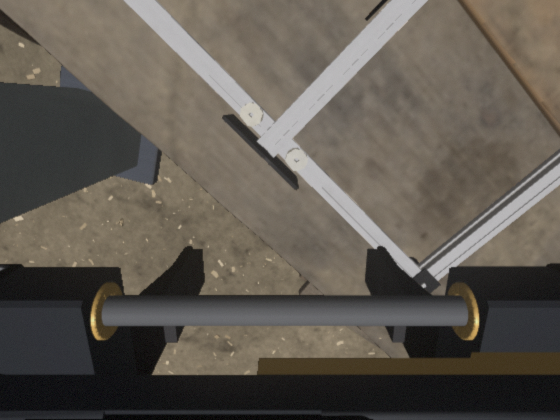

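Emit:
{"name": "send_rows", "arguments": {"deltas": [{"tx": 6,"ty": -4,"tz": -3,"rz": -0.12},{"tx": 10,"ty": -7,"tz": -5,"rz": -0.24},{"tx": 13,"ty": -10,"tz": -6,"rz": -0.36},{"tx": 16,"ty": -13,"tz": -7,"rz": -0.48},{"tx": 18,"ty": -15,"tz": -7,"rz": -0.6}]}}

```text
schema error: expected keys tx, ty, tz, rx, ry, rz
```

Run:
```python
from h import *
plan((.40,-.23,.3),2.56)
plan((.55,-.1,.26),2.56)
```

```text
t 2.2 pos [ 0.1594 -0.6043  0.2225] yaw 0.258 d cm [ 32.81 -30.06  -7.75] rv [-0.    -0.    -2.302] tilt [-0.  0. -1.] q [-1.49  0.53  1.43 -0.    1.18 -0.18]
t 2.2 pos [ 0.1594 -0.6043  0.2225] yaw 0.258 d cm [ 50.63 -38.81  -3.75] rv [-0.    -0.    -2.302] tilt [-0.  0. -1.] q [-1.49  0.53  1.43 -0.    1.18 -0.18]
```

All keys needed per row.

Emit:
{"name": "send_rows", "arguments": {"deltas": [{"tx": 4,"ty": -3,"tz": -2,"rx": 0,"ry": 0,"rz": -0.12},{"tx": 7,"ty": -6,"tz": -4,"rx": 0,"ry": 0,"rz": -0.24},{"tx": 10,"ty": -9,"tz": -5,"rx": 0,"ry": 0,"rz": -0.36},{"tx": 13,"ty": -12,"tz": -6,"rx": 0,"ry": 0,"rz": -0.48},{"tx": 16,"ty": -14,"tz": -7,"rx": 0,"ry": 0,"rz": -0.6}]}}

```text
time: 2.62
position: [0.2689, -0.4386, 0.2888]
tool_rot: [0.908, 0.418, 0.0, -0.0]
ft_force: [0.7, -0.3, 0.6]
grip_width: 0.0871
```

Run:
```python
from h import *
plan((.40,-.23,.3),2.56)
plan((.55,-.1,.26),2.56)
```

```text
t 2.62 pos [ 0.2689 -0.4386  0.2888] yaw 0.863 d cm [24.38 -3.61 -1.11] rv [-0.000e+00 -1.000e-03 -1.697e+00] tilt [-2.e-04  6.e-04 -1.e+00] q [-1.24  0.3   1.62 -0.    1.22 -0.53]
t 2.62 pos [ 0.2689 -0.4386  0.2888] yaw 0.863 d cm [44.   -0.67  2.89] rv [-0.000e+00 -1.000e-03 -1.697e+00] tilt [-2.e-04  6.e-04 -1.e+00] q [-1.24  0.3   1.62 -0.    1.22 -0.53]
```

Emit:
{"name": "send_rows", "arguments": {"deltas": [{"tx": 4,"ty": -0.6,"tz": 0,"rx": 0,"ry": 0,"rz": -0.12},{"tx": 8,"ty": -1.2,"tz": 0,"rx": 0,"ry": 0,"rz": -0.24},{"tx": 12,"ty": -1.8,"tz": 0,"rx": 0,"ry": 0,"rz": -0.36},{"tx": 16,"ty": -2.4,"tz": 0,"rx": 0,"ry": 0,"rz": -0.48},{"tx": 20,"ty": -3,"tz": 0,"rx": 0,"ry": 0,"rz": -0.6}]}}

```text
time: 3.03
position: [0.3776, -0.2681, 0.2886]
tool_rot: [0.744, 0.668, 0.0, 0.0]
ft_force: [1.0, -0.3, 0.5]
grip_width: 0.0873
```

Run:
```python
from h import *
plan((.56,-.09,.25),2.56)
```

```text
t 3.03 pos [ 0.3776 -0.2681  0.2886] yaw 1.463 d cm [19.67 16.22  3.87] rv [ 0.000e+00  1.000e-03 -1.097e+00] tilt [ 7.e-04 -6.e-04 -1.e+00] q [-0.86  0.22  1.74  0.    1.18 -0.75]
```

Emit:
{"name": "send_rows", "arguments": {"deltas": [{"tx": 3,"ty": 2.5,"tz": 0.5,"rx": 0,"ry": 0,"rz": -0.12},{"tx": 6,"ty": 5,"tz": 1,"rx": 0,"ry": 0,"rz": -0.24},{"tx": 9,"ty": 7.5,"tz": 1.5,"rx": 0,"ry": 0,"rz": -0.36},{"tx": 12,"ty": 10,"tz": 2,"rx": 0,"ry": 0,"rz": -0.48},{"tx": 15,"ty": 12.5,"tz": 2.5,"rx": 0,"ry": 0,"rz": -0.6}]}}

```text
time: 3.45
position: [0.5192, -0.1332, 0.2633]
tool_rot: [0.513, 0.858, -0.0, 0.0]
ft_force: [0.2, -0.4, 0.1]
grip_width: 0.0869
```

Run:
```python
from h import *
plan((.59,-.09,.24),2.56)
```

```text
t 3.45 pos [ 0.5192 -0.1332  0.2633] yaw 2.064 d cm [0.46 8.28 2.34] rv [ 0.     0.001 -0.496] tilt [ 6.e-04 -4.e-04 -1.e+00] q [-0.46  0.36  1.61 -0.    1.18 -0.95]
```

Emit:
{"name": "send_rows", "arguments": {"deltas": [{"tx": 0.1,"ty": 2,"tz": 0.5,"rx": 0,"ry": 0,"rz": -0.12},{"tx": 0.2,"ty": 4,"tz": 1,"rx": 0,"ry": 0,"rz": -0.24},{"tx": 0.3,"ty": 6,"tz": 1.7,"rx": 0,"ry": 0,"rz": -0.36},{"tx": 0.5,"ty": 8.3,"tz": 2.3,"rx": 0,"ry": 0,"rz": -0.48},{"tx": 0.5,"ty": 8.3,"tz": 2.3,"rx": 0,"ry": 0,"rz": -0.496}]}}

```text
time: 3.87
position: [0.5916, -0.0895, 0.239]
tool_rot: [0.287, 0.958, 0.001, 0.0]
ft_force: [0.3, -0.4, -0.1]
grip_width: 0.0872
```

Run:
```python
from h import *
c=snap('wrist','w1')
for n in ['cork_stopper','cask_l_hole','oak_m','cask_m_hole','cask_s_hole']:
    t=robot.tip_of(n,'wrist'); m=robot.outline_of(n,'wrist')
    print(n,[(np.round(x['xy']).tolist(),round(x['p'],2)) for x in t[:4]])
    for x in m[:3]:
        P=cloud(c,x['pixels']); print('  ',np.round(x['xy']),round(x['p'],2),np.median(P,0).round(4),P.max(0).round(3))
plan((.6,-.08,.2))
```

```text
cork_stopper [([302.0, 206.0], 0.66), ([173.0, 47.0], 0.61)]
   [166.  42.] 0.94 [ 0.408  -0.112   0.0303] [ 0.422 -0.097  0.033]
   [303. 214.] 0.9 [ 0.6075 -0.0788  0.1331] [ 0.631 -0.063  0.135]
   [261.  65.] 0.51 [ 0.4762 -0.0428  0.0302] [ 0.496 -0.023  0.033]
cask_l_hole []
   [298. 196.] 0.91 [ 0.595  -0.0742  0.1076] [ 0.702 -0.007  0.134]
oak_m [([429.0, 210.0], 0.97), ([262.0, 68.0], 0.87), ([300.0, 207.0], 0.74), ([435.0, 52.0], 0.59)]
   [441. 217.] 0.82 [0.6804 0.0188 0.1207] [0.7   0.036 0.123]
   [261.  65.] 0.69 [ 0.4763 -0.0428  0.0302] [ 0.496 -0.022  0.033]
   [443.  48.] 0.62 [0.5656 0.1206 0.03  ] [0.591 0.148 0.033]
cask_m_hole [([436.0, 218.0], 0.64)]
   [411. 195.] 0.83 [0.664  0.0108 0.093 ] [0.788 0.112 0.118]
   [304. 213.] 0.62 [ 0.6068 -0.0788  0.133 ] [ 0.629 -0.063  0.135]
cask_s_hole [([163.0, 177.0], 0.63)]
   [176. 169.] 0.76 [ 0.5147 -0.1615  0.0839] [ 0.576 -0.116  0.097]
   [349.  42.] 0.44 [0.5101 0.038  0.0403] [0.532 0.066 0.043]
t 4.42 pos [ 0.5888 -0.092   0.2406] yaw 2.553 d cm [-0.26  1.62  4.06] rv None tilt [ 4.e-04 -2.e-04 -1.e+00] q [-0.34  0.47  1.49 -0.    1.19 -1.32]
```

View pics/w1.png

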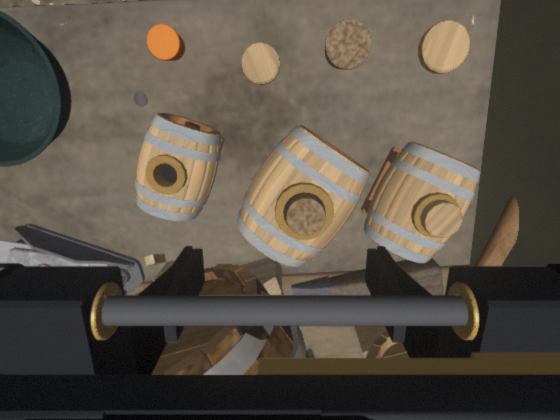

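```bash
cat >> h.py <<'E'
def rect(c,ctr,z,half=.045,s=4000):
    # orthorectify color at plane z; returns image, with px (i,j)-> x=ctr0+half - row/s ; y=ctr1+half-col/s
    n=int(2*half*s)
    r,q=np.mgrid[0:n,0:n]
    X=np.stack([ctr[0]+half-r/s,ctr[1]+half-q/s,np.full(r.shape,z)],-1).reshape(-1,3)
    Wi=np.linalg.inv(c['W']);C=X@Wi[:3,:3].T+Wi[:3,3];p=C@c['intrinsics'].T;p=p[:,:2]/p[:,2:]
    m=p.reshape(n,n,2).astype(np.float32)
    return cv2.remap(c['color'],m[...,0],m[...,1],cv2.INTER_LINEAR)
E
python3 - <<'E'
from h import *
c=snap('wrist')
print(robot.get_obs()['position'].round(4),c['W'][:3,3].round(4))
ims=[]
for k,(ctr,z) in dict(s=((.512,-.172),.095),m=((.676,.014),.107),l=((.602,-.08),.121),cork=((.607,-.079),.133),oaks=((.68,.018),.121),om=((.476,-.043),.03),ol=((.566,.121),.03),sp=((.51,.038),.04)).items():
    im=rect(c,ctr,z,s=2200);
    cv2.drawMarker(im,(99,99),(255,0,0),cv2.MARKER_CROSS,10,1)
    cv2.putText(im,k,(5,15),0,.5,(255,0,0));ims.append(im)
cv2.imwrite('pics/r1.png',np.vstack([np.hstack(ims[:4]),np.hstack(ims[4:])])[:,:,::-1])
E
```

```text
[ 0.5888 -0.0919  0.2405] [ 0.5203 -0.0462  0.403 ]
```

View pics/r1.png

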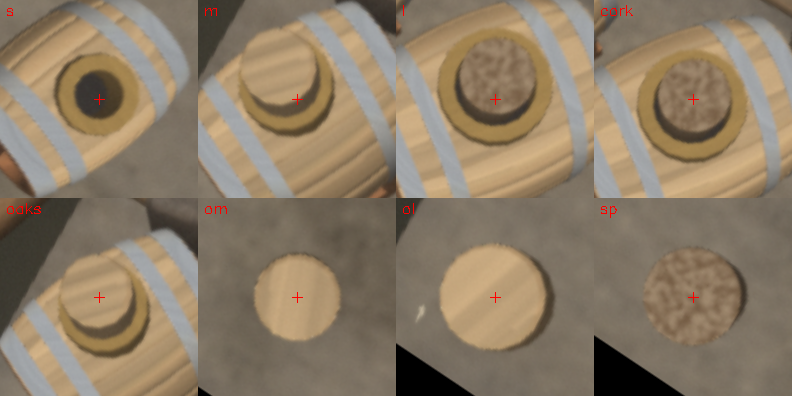

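Run:
```python
from h import *
plan((.6095,-.0798,.1245),2.56)
```

```text
t 4.47 pos [ 0.5888 -0.0919  0.2405] yaw 2.553 d cm [-1.04  2.16 11.6 ] rv [ 0.     0.    -0.007] tilt [ 3.e-04 -1.e-04 -1.e+00] q [-0.34  0.47  1.49 -0.    1.19 -1.32]
```

Emit:
{"name": "send_rows", "arguments": {"deltas": [{"tx": -1.04,"ty": 2.16,"tz": 2,"rx": 0,"ry": 0,"rz": 0},{"tx": -1.04,"ty": 2.16,"tz": 5,"rx": 0,"ry": 0,"rz": 0},{"tx": -1.04,"ty": 2.16,"tz": 8,"rx": 0,"ry": 0,"rz": 0},{"tx": -1.04,"ty": 2.16,"tz": 10,"rx": 0,"ry": 0,"rz": 0},{"tx": -1.04,"ty": 2.16,"tz": 10,"rx": 0,"ry": 0,"rz": 0}], "claw": 6, "squeeze": 15}}

```text
time: 4.88
position: [0.6062, -0.0784, 0.1357]
tool_rot: [0.29, 0.957, 0.0, -0.005]
ft_force: [-0.5, -1.1, -0.5]
grip_width: 0.0635
```

Run:
```python
from h import *
c=snap('wrist','w2')
plan((.6095,-.0798,.1245),2.56)
```

```text
t 4.93 pos [ 0.6079 -0.0789  0.1381] yaw 2.554 d cm [-0.19  0.02  1.36] rv [-0.002 -0.006 -0.006] tilt [-0.0055  0.0017 -1.    ] q [-0.31  0.62  1.54 -0.    1.   -1.29]
```

View pics/w2.png

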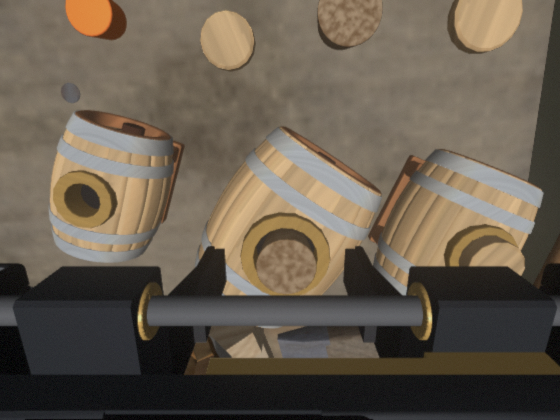

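Emit:
{"name": "send_rows", "arguments": {"deltas": [{"tx": 0,"ty": 0,"tz": 0.7,"rx": 0,"ry": 0,"rz": 0},{"tx": 0,"ty": 0,"tz": 1.3,"rx": 0,"ry": 0,"rz": 0},{"tx": 0,"ty": 0,"tz": 1.5,"rx": 0,"ry": 0,"rz": 0},{"tx": 0,"ty": 0,"tz": 1.5,"rx": 0,"ry": 0,"rz": 0}]}}

```text
time: 5.27
position: [0.6098, -0.0795, 0.1257]
tool_rot: [0.29, 0.957, -0.0, 0.0]
ft_force: [0.5, -0.4, 0.4]
grip_width: 0.0603
```

Run:
```python
from h import *
plan((.6095,-.0798,.1245),2.56)
```

```text
t 5.27 pos [ 0.6098 -0.0795  0.1257] yaw 2.554 d cm [ 0.01 -0.04  0.12] rv [ 0.     0.001 -0.006] tilt [ 7.e-04 -2.e-04 -1.e+00] q [-0.31  0.63  1.54 -0.    0.96 -1.29]
```

Emit:
{"name": "send_rows", "arguments": {"deltas": [{"tx": 0,"ty": 0,"tz": 0.1,"rx": 0,"ry": 0,"rz": 0},{"tx": 0,"ty": 0,"tz": 0.1,"rx": 0,"ry": 0,"rz": 0},{"tx": 0,"ty": 0,"tz": 0.1,"rx": 0,"ry": 0,"rz": 0},{"tx": 0,"ty": 0,"tz": 0.1,"rx": 0,"ry": 0,"rz": 0},{"tx": 0,"ty": 0,"tz": 0.1,"rx": 0,"ry": 0,"rz": 0}], "claw": 2.5}}

```text
time: 5.68
position: [0.6097, -0.0794, 0.1245]
tool_rot: [0.29, 0.957, -0.0, 0.0]
ft_force: [0.1, 0.3, -0.2]
grip_width: 0.0346
```

Emit:
{"name": "send_rows", "arguments": {"deltas": [{"tx": 0,"ty": 0,"tz": 0,"rx": 0,"ry": 0,"rz": 0},{"tx": 0,"ty": 0,"tz": -1,"rx": 0,"ry": 0,"rz": 0},{"tx": 0,"ty": 0,"tz": -3,"rx": 0,"ry": 0,"rz": 0},{"tx": 0,"ty": 0,"tz": -5,"rx": 0,"ry": 0,"rz": 0},{"tx": 0,"ty": 0,"tz": -7,"rx": 0,"ry": 0,"rz": 0}]}}

```text
time: 6.1
position: [0.6095, -0.0794, 0.1954]
tool_rot: [0.29, 0.957, 0.0, -0.0]
ft_force: [1.0, 0.2, -1.2]
grip_width: 0.0327
```

Run:
```python
from h import *
c=snap('wrist','w3')
plan((.36,-.275,.19),2.3)
m=robot.outline_of('bowl','wrist')
for x in m[:3]: 
    u=x['pixels'];P=cloud(c,u);print(x['p'],x['xy'],np.median(P,0),P.max(0))
```

```text
t 6.15 pos [ 0.6122 -0.0801  0.2001] yaw 2.554 d cm [ 10.19 -30.2    0.86] rv [0.003 0.007 0.254] tilt [ 0.0077 -0.0025 -1.    ] q [-0.31  0.54  1.48  0.    1.11 -1.29]
0.83 [3.4, 91.1] [ 0.40214426 -0.22489253  0.05090716] [ 0.42264317 -0.20841898  0.07188929]
```

View pics/w3.png

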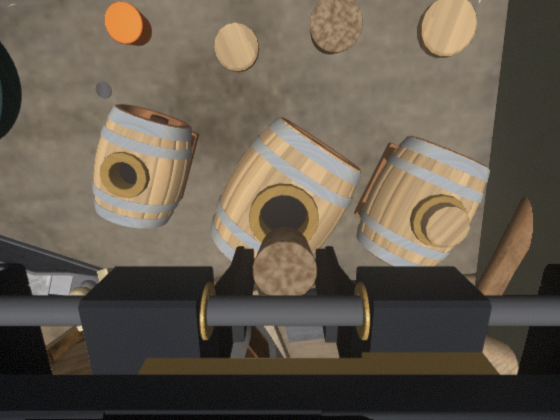

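Emit:
{"name": "send_rows", "arguments": {"deltas": [{"tx": 1,"ty": -3,"tz": 0,"rx": 0,"ry": 0,"rz": 0},{"tx": 2.2,"ty": -6.5,"tz": 0,"rx": 0,"ry": 0,"rz": 0},{"tx": 3.5,"ty": -10.3,"tz": 0,"rx": 0,"ry": 0,"rz": 0},{"tx": 4.8,"ty": -14.2,"tz": 0,"rx": 0,"ry": 0,"rz": 0},{"tx": 6.1,"ty": -18,"tz": 0,"rx": 0,"ry": 0,"rz": 0}]}}

```text
time: 6.62
position: [0.4572, -0.1957, 0.1938]
tool_rot: [0.289, 0.957, 0.0, -0.0]
ft_force: [0.9, -1.3, 0.2]
grip_width: 0.0325
```

Emit:
{"name": "send_rows", "arguments": {"deltas": [{"tx": 1.2,"ty": -3.7,"tz": 0.5,"rx": 0,"ry": 0,"rz": 0},{"tx": 2.4,"ty": -7,"tz": 1.5,"rx": 0,"ry": 0,"rz": 0},{"tx": 3.5,"ty": -10,"tz": 3,"rx": 0,"ry": 0,"rz": 0},{"tx": 4,"ty": -12.2,"tz": 5,"rx": 0,"ry": 0,"rz": 0},{"tx": 4,"ty": -12.2,"tz": 6,"rx": 0,"ry": 0,"rz": 0}]}}

```text
time: 7.03
position: [0.3549, -0.2763, 0.1327]
tool_rot: [0.292, 0.956, 0.0, -0.001]
ft_force: [-0.6, -0.5, -0.4]
grip_width: 0.0328
```

Run:
```python
from h import *
c=snap('wrist','w4')
plan((.357,-.273,.042),2.55)
m=robot.outline_of('bowl','wrist')
for x in m[:3]: 
    u=x['pixels'];P=cloud(c,u);print(x['p'],x['xy'],np.median(P,0),P.max(0),P.min(0))
    Q=P[P[:,2]>.066];print(len(Q))
    if len(Q)>50:
        A=np.c_[2*Q[:,:2],np.ones(len(Q))];s=np.linalg.lstsq(A,(Q[:,:2]**2).sum(1),rcond=None)[0];print(s[:2],np.sqrt(s[2]+s[:2]@s[:2]))
```

```text
t 7.08 pos [ 0.3553 -0.2746  0.1316] yaw 2.549 d cm [-0.1   0.22  8.96] rv [ 0.002 -0.005 -0.001] tilt [-0.0035  0.0042 -1.    ] q [-0.91  0.45  1.95 -0.    0.75 -1.89]
0.64 [288.0, 195.8] [ 0.34448898 -0.26113633  0.03768875] [ 0.45833871 -0.19086186  0.20924824] [ 0.28138585 -0.38238105 -0.00151733]
3858
[ 0.35449358 -0.27280439] 0.06826544096118653
```

View pics/w4.png

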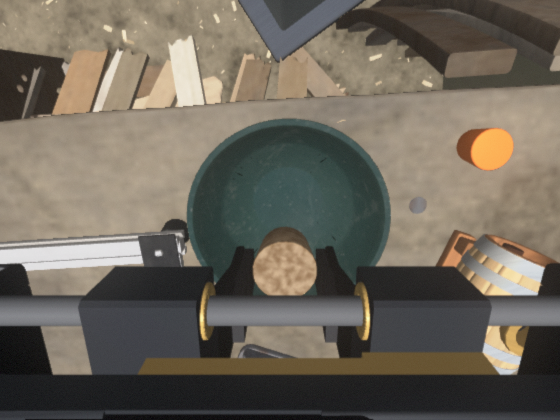

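Run:
```python
from h import *
c=snap('wrist')
for (r,q) in [(250,60),(248,155),(230,177),(205,30)]:
    m=np.zeros((420,560),bool);m[r-4:r+5,q-4:q+5]=1
    print(np.median(cloud(c,m),0).round(3))
```

```text
[ 0.28  -0.443  0.046]
[ 0.321 -0.375  0.049]
[ 0.322 -0.366  0.018]
[ 0.231 -0.471  0.   ]
```

Emit:
{"name": "send_rows", "arguments": {"deltas": [{"tx": 0,"ty": 0,"tz": 2,"rx": 0,"ry": 0,"rz": 0},{"tx": 0,"ty": 0.1,"tz": 4.5,"rx": 0,"ry": 0,"rz": 0},{"tx": 0,"ty": 0.1,"tz": 6,"rx": 0,"ry": 0,"rz": 0},{"tx": 0,"ty": 0.1,"tz": 6.5,"rx": 0,"ry": 0,"rz": 0}]}}

```text
time: 7.52
position: [0.3589, -0.2727, 0.0682]
tool_rot: [0.289, 0.957, 0.001, -0.001]
ft_force: [-0.1, -0.2, -0.9]
grip_width: 0.0324
```

Gantry is 50 mm high; the body stays above it.

Emit:
{"name": "send_rows", "arguments": {"deltas": [{"tx": 0,"ty": 0,"tz": 1.2,"rx": 0,"ry": 0,"rz": 0},{"tx": 0,"ty": 0,"tz": 2.3,"rx": 0,"ry": 0,"rz": 0},{"tx": 0,"ty": 0,"tz": 2.3,"rx": 0,"ry": 0,"rz": 0},{"tx": 0,"ty": 0,"tz": 2.3,"rx": 0,"ry": 0,"rz": 0}]}}

```text
time: 7.85
position: [0.3593, -0.2737, 0.0467]
tool_rot: [0.289, 0.957, -0.0, 0.0]
ft_force: [-0.2, -0.3, 0.4]
grip_width: 0.0326
```

Emit:
{"name": "send_rows", "arguments": {"deltas": [{"tx": 0,"ty": 0,"tz": 0,"rx": 0,"ry": 0,"rz": 0},{"tx": 0,"ty": 0,"tz": 0,"rx": 0,"ry": 0,"rz": 0},{"tx": 0,"ty": 0,"tz": 0,"rx": 0,"ry": 0,"rz": 0},{"tx": 0,"ty": 0,"tz": 0,"rx": 0,"ry": 0,"rz": 0}], "claw": 5.5}}

```text
time: 8.18
position: [0.359, -0.2742, 0.0469]
tool_rot: [0.29, 0.957, -0.0, 0.001]
ft_force: [-0.3, 0.1, 0.3]
grip_width: 0.0506
```

Emit:
{"name": "send_rows", "arguments": {"deltas": [{"tx": 0,"ty": 0,"tz": -2,"rx": 0,"ry": 0,"rz": 0},{"tx": 0,"ty": 0,"tz": -5,"rx": 0,"ry": 0,"rz": 0},{"tx": 0,"ty": 0,"tz": -9,"rx": 0,"ry": 0,"rz": 0},{"tx": 0,"ty": 0,"tz": -13,"rx": 0,"ry": 0,"rz": 0},{"tx": 0,"ty": 0,"tz": -16,"rx": 0,"ry": 0,"rz": 0}]}}

```text
time: 8.6
position: [0.3589, -0.2742, 0.2093]
tool_rot: [0.29, 0.957, -0.001, 0.001]
ft_force: [0.3, -1.3, 0.6]
grip_width: 0.0552
```

Run:
```python
from h import *
c=snap('wrist','w5')
plan((.59,-.0,.22),2.56)
```

```text
t 8.65 pos [ 0.3612 -0.2767  0.2138] yaw 2.554 d cm [-3.72 35.71 -0.72] rv [-0.004  0.013 -0.006] tilt [ 0.0082 -0.0104 -0.9999] q [-0.9   0.31  1.86 -0.    0.96 -1.88]
```

View pics/w5.png

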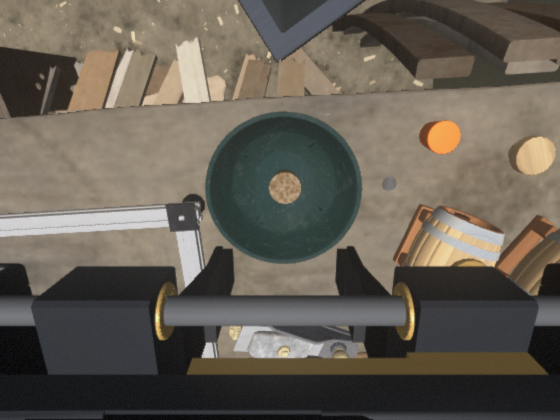

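Emit:
{"name": "send_rows", "arguments": {"deltas": [{"tx": -0.4,"ty": 3,"tz": 0,"rx": 0,"ry": 0,"rz": 0},{"tx": -0.8,"ty": 7,"tz": 0,"rx": 0,"ry": 0,"rz": 0},{"tx": -1.2,"ty": 11,"tz": 0,"rx": 0,"ry": 0,"rz": 0},{"tx": -1.6,"ty": 15,"tz": 0,"rx": 0,"ry": 0,"rz": 0},{"tx": -2,"ty": 19,"tz": 0,"rx": 0,"ry": 0,"rz": 0}]}}

```text
time: 9.07
position: [0.4813, -0.1253, 0.2064]
tool_rot: [0.29, 0.957, -0.0, 0.0]
ft_force: [1.0, -0.4, 0.7]
grip_width: 0.0546
```

Emit:
{"name": "send_rows", "arguments": {"deltas": [{"tx": -0.4,"ty": 4,"tz": -0.5,"rx": 0,"ry": 0,"rz": 0},{"tx": -0.8,"ty": 8,"tz": -1,"rx": 0,"ry": 0,"rz": 0},{"tx": -1.2,"ty": 12,"tz": -1,"rx": 0,"ry": 0,"rz": 0},{"tx": -1.6,"ty": 15,"tz": -1,"rx": 0,"ry": 0,"rz": 0},{"tx": -1.7,"ty": 16,"tz": -1,"rx": 0,"ry": 0,"rz": 0}]}}

```text
time: 9.48
position: [0.5861, 0.0004, 0.2163]
tool_rot: [0.288, 0.958, 0.001, 0.001]
ft_force: [0.2, -0.0, -0.0]
grip_width: 0.055
```

Emit:
{"name": "send_rows", "arguments": {"deltas": [{"tx": 0,"ty": 0,"tz": 0,"rx": 0,"ry": 0,"rz": 0},{"tx": 0,"ty": 0,"tz": 0,"rx": 0,"ry": 0,"rz": 0},{"tx": 0,"ty": 0,"tz": 0,"rx": 0,"ry": 0,"rz": 0}]}}

```text
time: 9.73
position: [0.5821, -0.0042, 0.2159]
tool_rot: [0.29, 0.957, -0.0, -0.001]
ft_force: [-0.9, -0.8, -0.6]
grip_width: 0.055
```

Run:
```python
from h import *
c=snap('wrist','w6')
plan((.59,-.0,.22),2.56)
ims=[]
for k,(ctr,z) in dict(s=((.5138,-.1709),.095),m=((.681,.019),.107),l=((.6079,-.08),.121),oaks=((.6825,.0194),.121),om=((.476,-.043),.03),ol=((.5662,.1217),.03)).items():
    im=rect(c,ctr,z,half=.032,s=4000)
    for R in dict(s=[.019,.011],m=[.022],l=[.0265,.0185],oaks=[.017],om=[.02],ol=[.0245])[k]:cv2.circle(im,(128,128),int(R*4000),(255,0,0),1)
    cv2.putText(im,k,(5,15),0,.5,(255,0,0));ims.append(im)
cv2.imwrite('pics/r2.png',np.vstack([np.hstack(ims[:3]),np.hstack(ims[3:])])[:,:,::-1])
```

```text
t 9.78 pos [ 0.5822 -0.0045  0.2161] yaw 2.552 d cm [-0.4   0.81 -0.39] rv [-0.001 -0.001 -0.008] tilt [-1.6e-03 -2.0e-04 -1.0e+00] q [-0.2   0.48  1.55 -0.    1.12 -1.18]
```

View pics/r2.png

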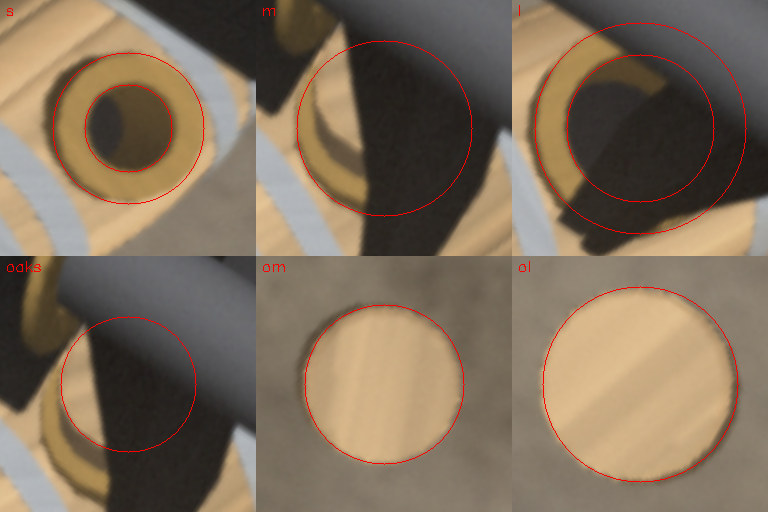

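View pics/w6.png

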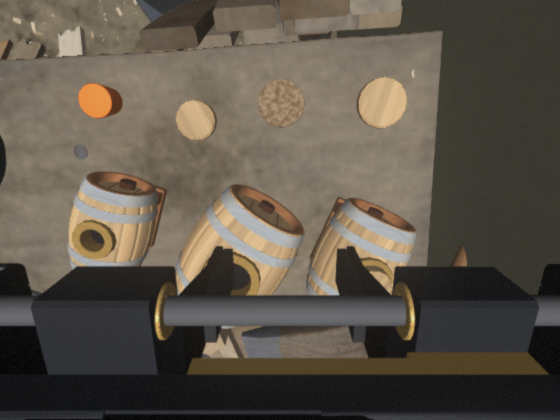

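Run:
```python
from h import *
plan((.5662,.1217,.018),2.552)
```

```text
t 9.78 pos [ 0.5822 -0.0045  0.2161] yaw 2.552 d cm [ 8.32  9.62 19.81] rv [-0.001 -0.001  0.   ] tilt [-1.6e-03 -2.0e-04 -1.0e+00] q [-0.2   0.48  1.55 -0.    1.12 -1.18]
```

Emit:
{"name": "send_rows", "arguments": {"deltas": [{"tx": 2.8,"ty": 2.8,"tz": 0,"rx": 0,"ry": 0,"rz": 0},{"tx": 5.5,"ty": 5.8,"tz": 1,"rx": 0,"ry": 0,"rz": 0},{"tx": 7.5,"ty": 8.6,"tz": 3,"rx": 0,"ry": 0,"rz": 0},{"tx": 8.3,"ty": 9.6,"tz": 6.5,"rx": 0,"ry": 0,"rz": 0},{"tx": 8.3,"ty": 9.6,"tz": 10,"rx": 0,"ry": 0,"rz": 0}], "claw": 7.2}}

```text
time: 10.2
position: [0.5671, 0.1238, 0.1169]
tool_rot: [0.289, 0.957, 0.0, 0.001]
ft_force: [0.8, -0.0, 0.2]
grip_width: 0.0713
```

Emit:
{"name": "send_rows", "arguments": {"deltas": [{"tx": 0,"ty": 0,"tz": 2,"rx": 0,"ry": 0,"rz": 0},{"tx": 0,"ty": 0,"tz": 4,"rx": 0,"ry": 0,"rz": 0},{"tx": 0,"ty": 0,"tz": 4.5,"rx": 0,"ry": 0,"rz": 0},{"tx": 0,"ty": 0,"tz": 4.5,"rx": 0,"ry": 0,"rz": 0}]}}

```text
time: 10.53
position: [0.5662, 0.1214, 0.07]
tool_rot: [0.291, 0.957, -0.001, -0.002]
ft_force: [-0.5, -0.8, 0.9]
grip_width: 0.0715
```

Run:
```python
from h import *
c=snap('wrist','w7')
plan((.5662,.1217,.018),2.552)
```

```text
t 10.58 pos [0.5674 0.1216 0.0713] yaw 2.552 d cm [ 0.1  -0.06  5.33] rv [-0.001 -0.001  0.   ] tilt [-1.1e-03 -1.0e-04 -1.0e+00] q [ 0.02  0.68  1.66 -0.    0.8  -0.96]
```

View pics/w7.png

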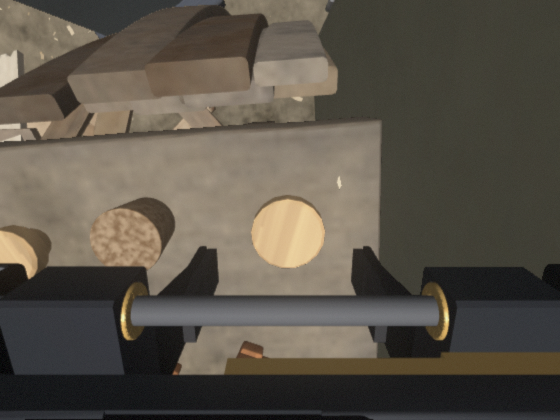

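Emit:
{"name": "send_rows", "arguments": {"deltas": [{"tx": 0.1,"ty": -0.06,"tz": 2,"rx": 0,"ry": 0,"rz": 0},{"tx": 0.1,"ty": -0.06,"tz": 4,"rx": 0,"ry": 0,"rz": 0},{"tx": 0.1,"ty": -0.06,"tz": 5,"rx": 0,"ry": 0,"rz": 0},{"tx": 0.1,"ty": -0.06,"tz": 5.3,"rx": 0,"ry": 0,"rz": 0},{"tx": 0.1,"ty": -0.06,"tz": 5.3,"rx": 0,"ry": 0,"rz": 0}]}}

```text
time: 11.0
position: [0.5668, 0.1225, 0.0186]
tool_rot: [0.29, 0.957, 0.0, 0.0]
ft_force: [-0.1, -0.3, 1.2]
grip_width: 0.0721
```

Run:
```python
from h import *
plan((.5662,.1217,.018),2.552)
```

```text
t 11.0 pos [0.5668 0.1225 0.0186] yaw 2.553 d cm [ 0.01 -0.1   0.06] rv [0.    0.    0.001] tilt [ 2.e-04  0.e+00 -1.e+00] q [ 0.02  0.76  1.68  0.    0.69 -0.96]
```

Emit:
{"name": "send_rows", "arguments": {"deltas": [{"tx": 0,"ty": -0.08,"tz": 0,"rx": 0,"ry": 0,"rz": 0},{"tx": 0,"ty": -0.08,"tz": 0,"rx": 0,"ry": 0,"rz": 0},{"tx": 0,"ty": -0.08,"tz": 0,"rx": 0,"ry": 0,"rz": 0},{"tx": 0,"ty": -0.08,"tz": 0,"rx": 0,"ry": 0,"rz": 0},{"tx": 0,"ty": -0.08,"tz": 0,"rx": 0,"ry": 0,"rz": 0}], "claw": 4, "squeeze": 15}}

```text
time: 11.42
position: [0.5665, 0.1222, 0.0189]
tool_rot: [0.29, 0.957, 0.0, 0.001]
ft_force: [-0.2, -0.1, 4.8]
grip_width: 0.0477
```

Run:
```python
from h import *
o=robot.get_obs();print(o['grip_width'],o['position'],o['ft_force'])
```

```text
0.04771709959538841 [0.56653875 0.12224563 0.01889226] [-0.22889933 -0.07767859  4.75292528]
```

Emit:
{"name": "send_rows", "arguments": {"deltas": [{"tx": 0,"ty": 0,"tz": -1,"rx": 0,"ry": 0,"rz": 0},{"tx": 0,"ty": 0,"tz": -4,"rx": 0,"ry": 0,"rz": 0},{"tx": 0,"ty": 0,"tz": -8,"rx": 0,"ry": 0,"rz": 0},{"tx": 0,"ty": 0,"tz": -12,"rx": 0,"ry": 0,"rz": 0},{"tx": 0,"ty": 0,"tz": -16,"rx": 0,"ry": 0,"rz": 0}]}}

```text
time: 11.83
position: [0.5654, 0.1222, 0.1803]
tool_rot: [0.29, 0.957, -0.0, -0.0]
ft_force: [-0.8, 0.7, -1.3]
grip_width: 0.0475
```

Run:
```python
from h import *
c=snap('wrist','w8')
plan((.6079,-.08,.15),2.552)
```

```text
t 11.88 pos [0.5707 0.1226 0.1889] yaw 2.554 d cm [-14.27 -14.84   3.94] rv [0.009 0.012 0.002] tilt [ 1.510e-02  3.000e-04 -9.999e-01] q [ 0.02  0.51  1.58  0.    1.03 -0.96]
```

View pics/w8.png

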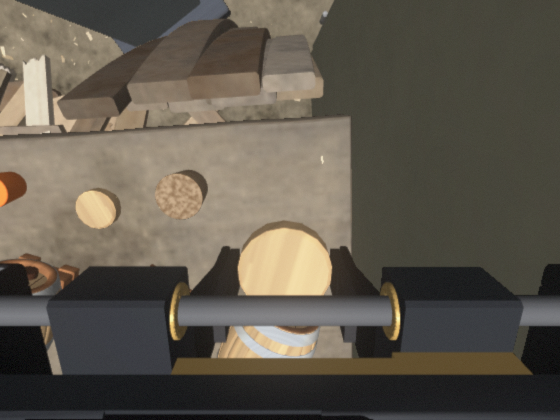

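```bash
cat >> h.py <<'E'
def held(c,z,R,name,uvbox,o):
    pass
E
python3 - <<'E'
from h import *
o=robot.get_obs();c=snap('wrist')
T=np.linalg.inv(c['tool_from_camera'])
m=np.zeros((420,560),bool);m[235:290,250:320]=1
z=c['z_map'];v,u=np.nonzero(m&(z>0));P=(np.linalg.inv(c['intrinsics'])@np.stack([u,v,np.ones_like(u)]))*z[v,u]
P=(c['tool_from_camera'][:3,:3]@P).T+c['tool_from_camera'][:3,3]
P=P[abs(P[:,2]+.012)<.012]
A=np.c_[P[:,:2],np.ones(len(P))];s=np.linalg.lstsq(A,P[:,2],rcond=None)[0];print('plane in tool',s,P.mean(0),P[:,2].std())
# rectify on plane z=-0.0115 tool
n=256;r,q=np.mgrid[0:n,0:n];s4=4000
ims=[]
for zt in (-.0115,):
    X=np.stack([.032-r/s4,(q-128)/s4,np.full(r.shape,zt)],-1).reshape(-1,3)
    C=X@T[:3,:3].T+T[:3,3];p=C@c['intrinsics'].T;p=(p[:,:2]/p[:,2:]).reshape(n,n,2).astype(np.float32)
    im=cv2.remap(c['color'],p[...,0],p[...,1],cv2.INTER_LINEAR);cv2.circle(im,(128,128),98,(255,0,0),1);ims.append(im)
cv2.imwrite('pics/h1.png',cv2.resize(np.hstack(ims),None,fx=2,fy=2)[:,:,::-1])
plan((.6079,-.08,.16),2.552)
E
```

```text
plane in tool [ 0.02219722  0.00293599 -0.01130339] [ 6.96261171e-03 -1.73567402e-05 -1.11488893e-02] 0.0009870139656424103
t 11.93 pos [0.5709 0.1225 0.1861] yaw 2.554 d cm [-14.27 -14.83   2.66] rv [0.009 0.013 0.002] tilt [ 1.560e-02  4.000e-04 -9.999e-01] q [ 0.02  0.51  1.59  0.    1.03 -0.96]
```

View pics/h1.png

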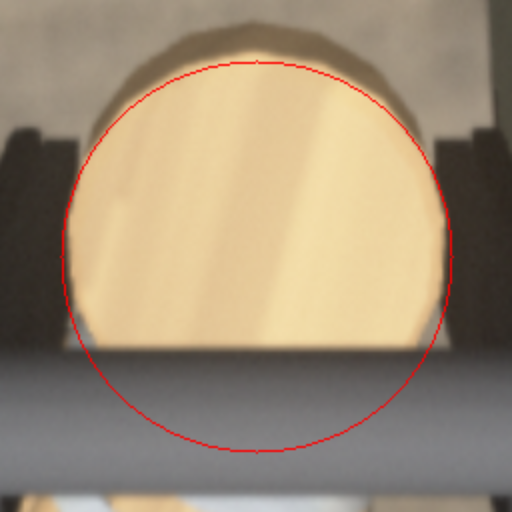

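Emit:
{"name": "send_rows", "arguments": {"deltas": [{"tx": -2.8,"ty": -2.9,"tz": 0,"rx": 0,"ry": 0,"rz": 0},{"tx": -5.6,"ty": -5.8,"tz": 0,"rx": 0,"ry": 0,"rz": 0},{"tx": -8.4,"ty": -8.7,"tz": 0,"rx": 0,"ry": 0,"rz": 0},{"tx": -11.2,"ty": -11.6,"tz": 0,"rx": 0,"ry": 0,"rz": 0},{"tx": -13,"ty": -13.6,"tz": 0,"rx": 0,"ry": 0,"rz": 0}]}}

```text
time: 12.35
position: [0.5993, -0.0666, 0.1784]
tool_rot: [0.29, 0.957, -0.001, 0.001]
ft_force: [0.4, 0.9, -0.1]
grip_width: 0.0476
```

Emit:
{"name": "send_rows", "arguments": {"deltas": [{"tx": -1,"ty": -1,"tz": 0,"rx": 0,"ry": 0,"rz": 0},{"tx": -1,"ty": -1,"tz": 1,"rx": 0,"ry": 0,"rz": 0},{"tx": -1,"ty": -1,"tz": 2,"rx": 0,"ry": 0,"rz": 0},{"tx": -1,"ty": -1,"tz": 2,"rx": 0,"ry": 0,"rz": 0},{"tx": -1,"ty": -1,"tz": 2,"rx": 0,"ry": 0,"rz": 0}]}}

```text
time: 12.77
position: [0.6, -0.0744, 0.1566]
tool_rot: [0.289, 0.957, 0.0, -0.002]
ft_force: [-0.3, 0.1, 0.1]
grip_width: 0.0478
```

```bash
cat >> h.py <<'E'
def toolrect(c,zt,R,name,cx=0,cy=0):
    T=np.linalg.inv(c['tool_from_camera']);n=256;r,q=np.mgrid[0:n,0:n];s4=4000
    X=np.stack([.032-r/s4,(q-128)/s4,np.full(r.shape,zt)],-1).reshape(-1,3)
    C=X@T[:3,:3].T+T[:3,3];p=C@c['intrinsics'].T;p=(p[:,:2]/p[:,2:]).reshape(n,n,2).astype(np.float32)
    im=cv2.remap(c['color'],p[...,0],p[...,1],cv2.INTER_LINEAR)
    for rr in R: cv2.circle(im,(int(128+cy*s4),int(128-cx*s4)),int(rr*s4),(255,0,0),1)
    return im
E
python3 - <<'E'
from h import *
plan((.6079,-.08,.145),2.552)
c=snap('wrist','w9')
im=toolrect(c,-.0115,[.0237],'');cv2.imwrite('pics/h2.png',cv2.resize(im,None,fx=2,fy=2)[:,:,::-1])
im=rect(c,(.6079,-.08),.121,half=.032,s=4000)
for R in (.0265,.0185):cv2.circle(im,(128,128),int(R*4000),(255,0,0),1)
cv2.imwrite('pics/h2.png',cv2.resize(np.hstack([toolrect(c,-.0115,[.0237],''),im]),None,fx=1.5,fy=1.5)[:,:,::-1])
E
```

```text
t 12.77 pos [ 0.6    -0.0744  0.1566] yaw 2.556 d cm [-0.98 -0.02  1.16] rv [-0.001 -0.005  0.004] tilt [-0.0042  0.0019 -1.    ] q [-0.31  0.58  1.54  0.    1.02 -1.29]
```

View pics/h2.png

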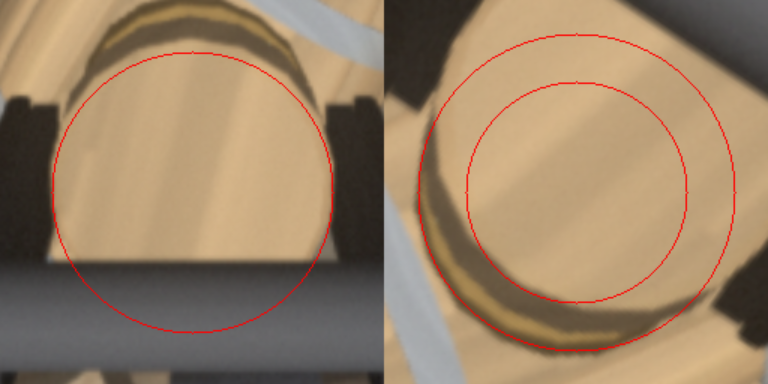

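View pics/w9.png

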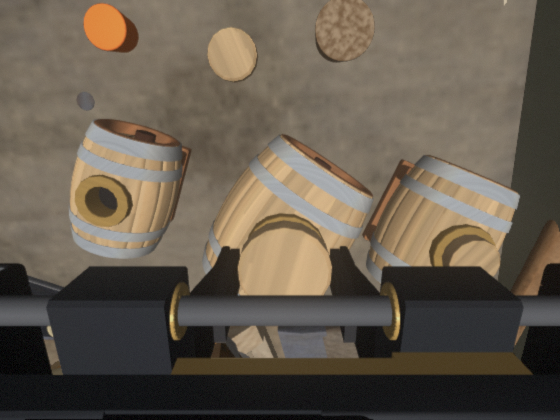

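Emit:
{"name": "send_rows", "arguments": {"deltas": [{"tx": -0.6,"ty": 0,"tz": 0.4,"rx": 0,"ry": 0,"rz": 0},{"tx": -1.1,"ty": 0,"tz": 0.8,"rx": 0,"ry": 0,"rz": 0},{"tx": -1.1,"ty": 0,"tz": 0.8,"rx": 0,"ry": 0,"rz": 0},{"tx": -1.1,"ty": 0,"tz": 0.8,"rx": 0,"ry": 0,"rz": 0},{"tx": -1.1,"ty": 0,"tz": 0.8,"rx": 0,"ry": 0,"rz": 0}]}}

```text
time: 13.23
position: [0.6108, -0.083, 0.1502]
tool_rot: [0.29, 0.957, 0.0, -0.0]
ft_force: [-0.1, -0.3, 0.5]
grip_width: 0.0477
```

Run:
```python
from h import *
plan((.6079+.001,-.08-.0007,.145),2.552)
```

```text
t 13.23 pos [ 0.6108 -0.083   0.1502] yaw 2.554 d cm [0.29 0.08 0.52] rv [-0.    -0.     0.002] tilt [-2.e-04  1.e-04 -1.e+00] q [-0.32  0.6   1.52  0.    1.02 -1.3 ]
```

Emit:
{"name": "send_rows", "arguments": {"deltas": [{"tx": 0.29,"ty": 0.08,"tz": 0.3,"rx": 0,"ry": 0,"rz": 0},{"tx": 0.29,"ty": 0.08,"tz": 0.7,"rx": 0,"ry": 0,"rz": 0},{"tx": 0.29,"ty": 0.08,"tz": 0.7,"rx": 0,"ry": 0,"rz": 0},{"tx": 0.29,"ty": 0.08,"tz": 0.7,"rx": 0,"ry": 0,"rz": 0}]}}

```text
time: 13.57
position: [0.6084, -0.0806, 0.1429]
tool_rot: [0.29, 0.957, 0.0, -0.0]
ft_force: [0.4, 0.4, 0.2]
grip_width: 0.0477
```

Run:
```python
from h import *
plan((.6079+.001,-.08-.0007,.1235),2.552)
c=snap('wrist')
im=rect(c,(.6079,-.08),.121,half=.032,s=4000)
for R in (.0265,.0185):cv2.circle(im,(128,128),int(R*4000),(255,0,0),1)
cv2.imwrite('pics/h3.png',cv2.resize(np.hstack([toolrect(c,-.0115,[.0237],''),im]),None,fx=1.5,fy=1.5)[:,:,::-1])
```

```text
t 13.57 pos [ 0.6084 -0.0806  0.1429] yaw 2.554 d cm [-0.05  0.02  1.94] rv [-0.    -0.001  0.002] tilt [-9.e-04  3.e-04 -1.e+00] q [-0.31  0.61  1.53 -0.    1.   -1.3 ]
```

View pics/h3.png

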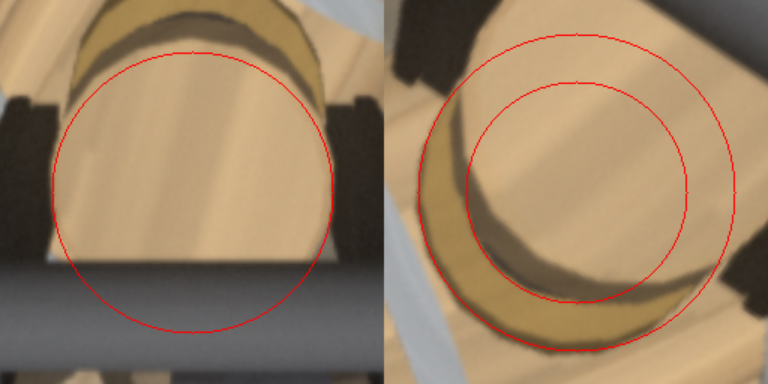

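Emit:
{"name": "send_rows", "arguments": {"deltas": [{"tx": -0.03,"ty": 0,"tz": 0.3,"rx": 0,"ry": 0,"rz": 0},{"tx": -0.03,"ty": 0,"tz": 0.6,"rx": 0,"ry": 0,"rz": 0},{"tx": -0.03,"ty": 0,"tz": 0.8,"rx": 0,"ry": 0,"rz": 0},{"tx": -0.03,"ty": 0,"tz": 0.8,"rx": 0,"ry": 0,"rz": 0}]}}

```text
time: 13.95
position: [0.6087, -0.0808, 0.1346]
tool_rot: [0.29, 0.957, 0.0, -0.001]
ft_force: [0.3, -0.2, -0.5]
grip_width: 0.0475
```

Shank is in without force. Continue.

Emit:
{"name": "send_rows", "arguments": {"deltas": [{"tx": 0,"ty": 0,"tz": 0.3,"rx": 0,"ry": 0,"rz": 0},{"tx": 0,"ty": 0,"tz": 0.6,"rx": 0,"ry": 0,"rz": 0},{"tx": 0,"ty": 0,"tz": 0.8,"rx": 0,"ry": 0,"rz": 0},{"tx": 0,"ty": 0,"tz": 0.9,"rx": 0,"ry": 0,"rz": 0}]}}

```text
time: 14.28
position: [0.6089, -0.0808, 0.1258]
tool_rot: [0.29, 0.957, 0.0, -0.0]
ft_force: [-0.1, 0.1, 0.1]
grip_width: 0.0475
```

Emit:
{"name": "send_rows", "arguments": {"deltas": [{"tx": 0,"ty": 0,"tz": 0.1,"rx": 0,"ry": 0,"rz": 0},{"tx": 0,"ty": 0,"tz": 0.2,"rx": 0,"ry": 0,"rz": 0},{"tx": 0,"ty": 0,"tz": 0.2,"rx": 0,"ry": 0,"rz": 0}]}}

```text
time: 14.53
position: [0.6091, -0.0808, 0.1242]
tool_rot: [0.29, 0.957, 0.0, 0.0]
ft_force: [0.3, 1.0, 0.4]
grip_width: 0.0473
```

Emit:
{"name": "send_rows", "arguments": {"deltas": [{"tx": 0,"ty": 0,"tz": 0,"rx": 0,"ry": 0,"rz": 0},{"tx": 0,"ty": 0,"tz": 0,"rx": 0,"ry": 0,"rz": 0},{"tx": 0,"ty": 0,"tz": 0,"rx": 0,"ry": 0,"rz": 0},{"tx": 0,"ty": 0,"tz": -1,"rx": 0,"ry": 0,"rz": 0},{"tx": 0,"ty": 0,"tz": -4,"rx": 0,"ry": 0,"rz": 0}], "claw": 6.5}}

```text
time: 14.95
position: [0.6059, -0.0801, 0.161]
tool_rot: [0.29, 0.957, 0.0, -0.005]
ft_force: [0.2, 0.2, -0.6]
grip_width: 0.0639
```

Emit:
{"name": "send_rows", "arguments": {"deltas": [{"tx": 0,"ty": 0,"tz": -3,"rx": 0,"ry": 0,"rz": 0},{"tx": 0,"ty": 0,"tz": -6,"rx": 0,"ry": 0,"rz": 0},{"tx": 0,"ty": 0,"tz": -6.5,"rx": 0,"ry": 0,"rz": 0},{"tx": 0,"ty": 0,"tz": -6.5,"rx": 0,"ry": 0,"rz": 0},{"tx": 0,"ty": 0,"tz": -6.5,"rx": 0,"ry": 0,"rz": 0}]}}

```text
time: 15.37
position: [0.6087, -0.0809, 0.2296]
tool_rot: [0.29, 0.957, -0.0, 0.0]
ft_force: [-0.5, -0.2, -1.1]
grip_width: 0.0654
```

```bash
cat > look.py <<'E'
from h import *
import sys
def look(name,items):
    c=snap('wrist',name);ims=[]
    for k,ctr,z,Rs in items:
        im=rect(c,ctr,z,half=.032,s=4000)
        for R in Rs:cv2.circle(im,(128,128),int(R*4000),(255,0,0),1)
        cv2.putText(im,k,(5,15),0,.5,(255,0,0));ims.append(im)
        Q=cloud(c);Q=Q[(np.hypot(Q[:,0]-ctr[0],Q[:,1]-ctr[1])<max(Rs)*.75)&(abs(Q[:,2]-z)<.02)]
        if len(Q)>30:
            A=np.c_[Q[:,:2]-ctr,np.ones(len(Q))];s=np.linalg.lstsq(A,Q[:,2],rcond=None)[0];print(k,len(Q),'slope',s[:2].round(3),'z',s[2].round(4))
    cv2.imwrite('pics/%sr.png'%name,np.hstack(ims)[:,:,::-1])
    return c
E
python3 - <<'E'
from look import *
look('w10',[('l',(.6079,-.08),.135,[.0245]),('oaks',(.6825,.0194),.121,[.017]),('m',(.681,.019),.107,[.022])])
plan((.6825,.0194,.1105),2.552)
E
```

```text
l 1556 slope [-0.004 -0.001] z 0.1352
oaks 674 slope [0.005 0.004] z 0.121
m 1373 slope [0.325 0.109] z 0.1188
t 15.42 pos [ 0.6081 -0.0807  0.2284] yaw 2.554 d cm [-0.67 12.46 11.78] rv [-0.001 -0.002  0.002] tilt [-2.1e-03  7.0e-04 -1.0e+00] q [-0.31  0.51  1.45 -0.    1.18 -1.3 ]
```

View pics/w10r.png

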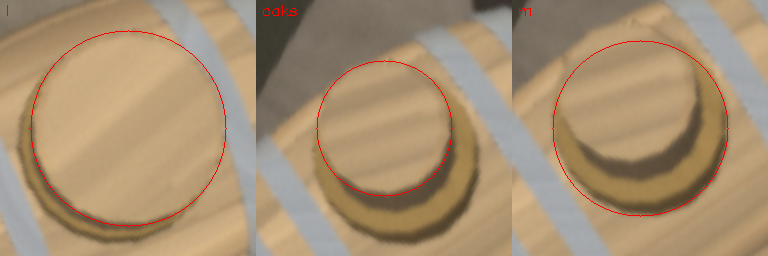

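View pics/w10.png

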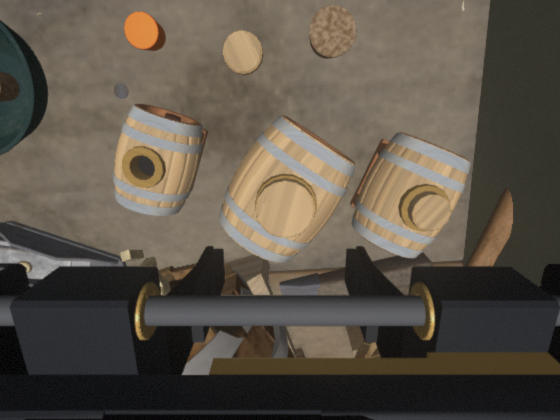

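Emit:
{"name": "send_rows", "arguments": {"deltas": [{"tx": -0.2,"ty": 4,"tz": 0,"rx": 0,"ry": 0,"rz": 0},{"tx": -0.4,"ty": 8,"tz": 1,"rx": 0,"ry": 0,"rz": 0},{"tx": -0.67,"ty": 11.5,"tz": 3,"rx": 0,"ry": 0,"rz": 0},{"tx": -0.67,"ty": 12.46,"tz": 6,"rx": 0,"ry": 0,"rz": 0},{"tx": -0.67,"ty": 12.46,"tz": 8.5,"rx": 0,"ry": 0,"rz": 0}], "claw": 6}}

```text
time: 15.83
position: [0.684, 0.0223, 0.1408]
tool_rot: [0.288, 0.958, 0.0, -0.001]
ft_force: [0.1, 0.1, -0.6]
grip_width: 0.06
```

Emit:
{"name": "send_rows", "arguments": {"deltas": [{"tx": 0,"ty": 0,"tz": 0.6,"rx": 0,"ry": 0,"rz": 0},{"tx": 0,"ty": 0,"tz": 1.2,"rx": 0,"ry": 0,"rz": 0},{"tx": 0,"ty": 0,"tz": 1.2,"rx": 0,"ry": 0,"rz": 0},{"tx": 0,"ty": 0,"tz": 1.2,"rx": 0,"ry": 0,"rz": 0}]}}

```text
time: 16.17
position: [0.6841, 0.0183, 0.1329]
tool_rot: [0.29, 0.957, 0.0, 0.0]
ft_force: [-0.3, -0.7, 0.9]
grip_width: 0.0601
```

Run:
```python
from look import *
plan((.6825,.0194,.1105),2.552)
```

```text
t 16.17 pos [0.6841 0.0183 0.1329] yaw 2.553 d cm [0.2  0.   2.24] rv [0.    0.001 0.001] tilt [ 8.e-04 -1.e-04 -1.e+00] q [-0.14  0.71  1.35 -0.    1.09 -1.12]
```

Emit:
{"name": "send_rows", "arguments": {"deltas": [{"tx": 0.18,"ty": 0,"tz": 1,"rx": 0,"ry": 0,"rz": 0},{"tx": 0.18,"ty": 0,"tz": 2,"rx": 0,"ry": 0,"rz": 0},{"tx": 0.18,"ty": 0,"tz": 2.2,"rx": 0,"ry": 0,"rz": 0},{"tx": 0.18,"ty": 0,"tz": 2.2,"rx": 0,"ry": 0,"rz": 0},{"tx": 0.18,"ty": 0,"tz": 2.2,"rx": 0,"ry": 0,"rz": 0}]}}

```text
time: 16.58
position: [0.6821, 0.0199, 0.1102]
tool_rot: [0.29, 0.957, -0.0, -0.0]
ft_force: [-0.3, -0.4, -0.3]
grip_width: 0.0594
```

Run:
```python
from look import *
plan((.6825,.0194,.1105),2.552)
```

```text
t 16.58 pos [0.6821 0.0199 0.1102] yaw 2.554 d cm [-0.06 -0.02 -0.03] rv [-0.    -0.     0.002] tilt [-2.e-04  0.e+00 -1.e+00] q [-0.13  0.73  1.37  0.    1.04 -1.12]
```

Emit:
{"name": "send_rows", "arguments": {"deltas": [{"tx": 0,"ty": 0,"tz": 0,"rx": 0,"ry": 0,"rz": 0},{"tx": 0,"ty": 0,"tz": 0,"rx": 0,"ry": 0,"rz": 0},{"tx": 0,"ty": 0,"tz": 0,"rx": 0,"ry": 0,"rz": 0},{"tx": 0,"ty": 0,"tz": 0,"rx": 0,"ry": 0,"rz": 0},{"tx": 0,"ty": 0,"tz": 0,"rx": 0,"ry": 0,"rz": 0}], "claw": 2.5}}

```text
time: 17.0
position: [0.6824, 0.0201, 0.1105]
tool_rot: [0.29, 0.957, 0.0, 0.0]
ft_force: [-0.3, 0.4, 0.6]
grip_width: 0.0349
```

Emit:
{"name": "send_rows", "arguments": {"deltas": [{"tx": 0,"ty": 0,"tz": 0,"rx": 0,"ry": 0,"rz": 0},{"tx": 0,"ty": 0,"tz": -1,"rx": 0,"ry": 0,"rz": 0},{"tx": 0,"ty": 0,"tz": -3,"rx": 0,"ry": 0,"rz": 0},{"tx": 0,"ty": 0,"tz": -6,"rx": 0,"ry": 0,"rz": 0},{"tx": 0,"ty": 0,"tz": -7,"rx": 0,"ry": 0,"rz": 0}]}}

```text
time: 17.42
position: [0.6846, 0.0198, 0.1848]
tool_rot: [0.29, 0.957, 0.001, 0.003]
ft_force: [0.4, 0.0, 0.1]
grip_width: 0.0332
```

Run:
```python
from look import *
plan((.5138,-.1709,.15),2.552)
c=snap('wrist','w11')
cv2.imwrite('pics/h4.png',cv2.resize(toolrect(c,-.0107,[.017],''),None,fx=2,fy=2)[:,:,::-1])
```

```text
t 17.42 pos [0.6846 0.0198 0.1848] yaw 2.554 d cm [  3.66 -25.35   3.38] rv [0.003 0.006 0.002] tilt [ 6.9e-03 -9.0e-04 -1.0e+00] q [-0.13  0.65  1.31 -0.    1.18 -1.12]
```

View pics/h4.png

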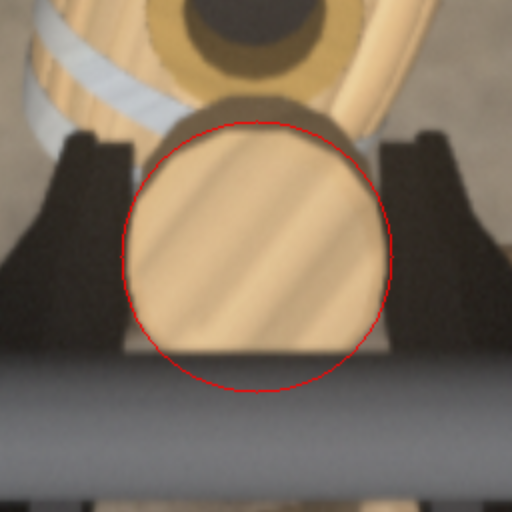

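Emit:
{"name": "send_rows", "arguments": {"deltas": [{"tx": 0.6,"ty": -4,"tz": 0,"rx": 0,"ry": 0,"rz": 0},{"tx": 1.2,"ty": -8,"tz": 0,"rx": 0,"ry": 0,"rz": 0},{"tx": 1.8,"ty": -12,"tz": 0,"rx": 0,"ry": 0,"rz": 0},{"tx": 2.4,"ty": -16,"tz": 0,"rx": 0,"ry": 0,"rz": 0},{"tx": 3,"ty": -20,"tz": 0,"rx": 0,"ry": 0,"rz": 0}]}}

```text
time: 17.88
position: [0.5445, -0.1305, 0.1797]
tool_rot: [0.289, 0.957, -0.0, -0.0]
ft_force: [0.9, -0.7, -1.0]
grip_width: 0.0325
```

Emit:
{"name": "send_rows", "arguments": {"deltas": [{"tx": 0.4,"ty": -3,"tz": 0.5,"rx": 0,"ry": 0,"rz": 0},{"tx": 0.65,"ty": -5.3,"tz": 2,"rx": 0,"ry": 0,"rz": 0},{"tx": 0.65,"ty": -5.3,"tz": 4,"rx": 0,"ry": 0,"rz": 0},{"tx": 0.65,"ty": -5.3,"tz": 4.5,"rx": 0,"ry": 0,"rz": 0},{"tx": 0.65,"ty": -5.3,"tz": 4.5,"rx": 0,"ry": 0,"rz": 0}]}}

```text
time: 18.3
position: [0.5101, -0.1697, 0.1335]
tool_rot: [0.29, 0.957, 0.001, -0.002]
ft_force: [-0.4, 0.9, 0.0]
grip_width: 0.0326
```

Run:
```python
from look import *
plan((.5138,-.1709,.12),2.552)
c=snap('wrist','w12')
im=rect(c,(.5138,-.1709),.095,half=.032,s=4000)
for R in (.019,.011):cv2.circle(im,(128,128),int(R*4000),(255,0,0),1)
cv2.imwrite('pics/h5.png',cv2.resize(np.hstack([toolrect(c,-.0107,[.017],''),im]),None,fx=1.5,fy=1.5)[:,:,::-1])
```

```text
t 18.3 pos [ 0.5101 -0.1697  0.1335] yaw 2.553 d cm [-0.38  0.1   1.35] rv [-0.    -0.005  0.001] tilt [-0.0038  0.0025 -1.    ] q [-0.53  0.54  1.73  0.    0.87 -1.51]
```

View pics/h5.png

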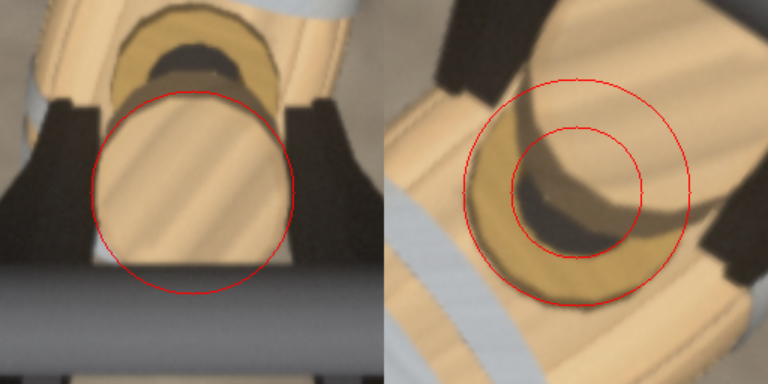

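Emit:
{"name": "send_rows", "arguments": {"deltas": [{"tx": 0,"ty": 0,"tz": 0.3,"rx": 0,"ry": 0,"rz": 0},{"tx": 0,"ty": 0,"tz": 0.9,"rx": 0,"ry": 0,"rz": 0},{"tx": 0,"ty": 0,"tz": 0.9,"rx": 0,"ry": 0,"rz": 0},{"tx": 0,"ty": 0,"tz": 0.9,"rx": 0,"ry": 0,"rz": 0}]}}

```text
time: 18.68
position: [0.5118, -0.1698, 0.1263]
tool_rot: [0.289, 0.957, 0.0, -0.0]
ft_force: [0.1, -0.0, -0.1]
grip_width: 0.0329
```

Run:
```python
from look import *
plan((.5138,-.1709,.12),2.552)
```

```text
t 18.68 pos [ 0.5118 -0.1698  0.1263] yaw 2.555 d cm [-0.23  0.02  0.63] rv [-0.    -0.     0.003] tilt [-0.  0. -1.] q [-0.53  0.55  1.74 -0.    0.85 -1.51]
```

Emit:
{"name": "send_rows", "arguments": {"deltas": [{"tx": -0.23,"ty": 0.02,"tz": 0.3,"rx": 0,"ry": 0,"rz": 0},{"tx": -0.23,"ty": 0.02,"tz": 0.7,"rx": 0,"ry": 0,"rz": 0},{"tx": -0.23,"ty": 0.02,"tz": 0.9,"rx": 0,"ry": 0,"rz": 0},{"tx": -0.23,"ty": 0.02,"tz": 0.9,"rx": 0,"ry": 0,"rz": 0}]}}

```text
time: 19.02
position: [0.5133, -0.1712, 0.1167]
tool_rot: [0.29, 0.957, 0.0, -0.001]
ft_force: [0.7, -0.8, -0.5]
grip_width: 0.0326
```

Run:
```python
from look import *
plan((.5138,-.1709,.0985),2.552)
c=snap('wrist','w13')
im=rect(c,(.5138,-.1709),.095,half=.032,s=4000)
for R in (.019,.011):cv2.circle(im,(128,128),int(R*4000),(255,0,0),1)
cv2.imwrite('pics/h6.png',cv2.resize(np.hstack([toolrect(c,-.0107,[.017],''),im]),None,fx=1.5,fy=1.5)[:,:,::-1])
```

```text
t 19.02 pos [ 0.5133 -0.1712  0.1167] yaw 2.554 d cm [-0.03  0.05  1.82] rv [-0.    -0.001  0.002] tilt [-1.e-03  6.e-04 -1.e+00] q [-0.53  0.57  1.74 -0.    0.84 -1.51]
```

View pics/h6.png

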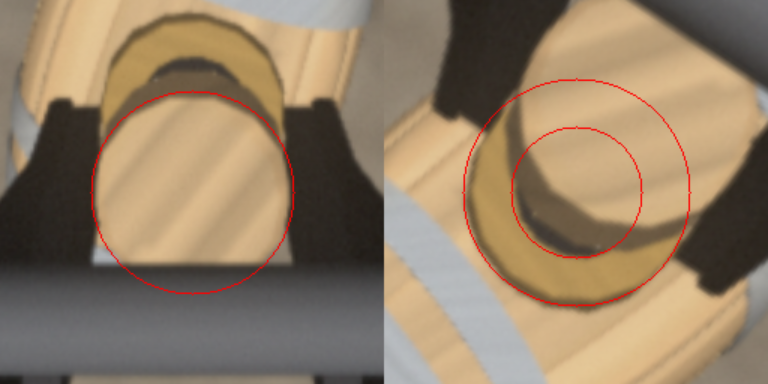

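Emit:
{"name": "send_rows", "arguments": {"deltas": [{"tx": -0.02,"ty": 0.04,"tz": 0.3,"rx": 0,"ry": 0,"rz": 0},{"tx": -0.02,"ty": 0.04,"tz": 0.6,"rx": 0,"ry": 0,"rz": 0},{"tx": -0.02,"ty": 0.04,"tz": 0.8,"rx": 0,"ry": 0,"rz": 0},{"tx": -0.02,"ty": 0.04,"tz": 0.8,"rx": 0,"ry": 0,"rz": 0}]}}

```text
time: 19.4
position: [0.5136, -0.171, 0.1087]
tool_rot: [0.29, 0.957, 0.0, -0.001]
ft_force: [0.1, -0.2, -0.1]
grip_width: 0.0327
```

Emit:
{"name": "send_rows", "arguments": {"deltas": [{"tx": 0,"ty": 0,"tz": 0.3,"rx": 0,"ry": 0,"rz": 0},{"tx": 0,"ty": 0,"tz": 0.6,"rx": 0,"ry": 0,"rz": 0},{"tx": 0,"ty": 0,"tz": 0.8,"rx": 0,"ry": 0,"rz": 0},{"tx": 0,"ty": 0,"tz": 0.9,"rx": 0,"ry": 0,"rz": 0},{"tx": 0,"ty": 0,"tz": 0.95,"rx": 0,"ry": 0,"rz": 0}]}}

```text
time: 19.82
position: [0.5138, -0.1711, 0.0995]
tool_rot: [0.29, 0.957, 0.0, -0.0]
ft_force: [0.3, 0.3, -0.6]
grip_width: 0.0327
```

Emit:
{"name": "send_rows", "arguments": {"deltas": [{"tx": 0,"ty": 0,"tz": 0,"rx": 0,"ry": 0,"rz": 0},{"tx": 0,"ty": 0,"tz": 0,"rx": 0,"ry": 0,"rz": 0}]}}

```text
time: 19.98
position: [0.5138, -0.1711, 0.0997]
tool_rot: [0.29, 0.957, 0.0, -0.0]
ft_force: [-0.8, 0.8, -1.1]
grip_width: 0.0325
```

Emit:
{"name": "send_rows", "arguments": {"deltas": [{"tx": 0,"ty": 0,"tz": 0.05,"rx": 0,"ry": 0,"rz": 0},{"tx": 0,"ty": 0,"tz": 0.05,"rx": 0,"ry": 0,"rz": 0},{"tx": 0,"ty": 0,"tz": 0.05,"rx": 0,"ry": 0,"rz": 0},{"tx": 0,"ty": 0,"tz": -1,"rx": 0,"ry": 0,"rz": 0},{"tx": 0,"ty": 0,"tz": -4,"rx": 0,"ry": 0,"rz": 0}], "claw": 5.5}}

```text
time: 20.4
position: [0.5115, -0.1698, 0.1374]
tool_rot: [0.29, 0.957, 0.001, -0.004]
ft_force: [-0.7, -0.6, -0.0]
grip_width: 0.0532
```

Emit:
{"name": "send_rows", "arguments": {"deltas": [{"tx": 0,"ty": 0,"tz": -4,"rx": 0,"ry": 0,"rz": 0},{"tx": 0,"ty": 0,"tz": -8,"rx": 0,"ry": 0,"rz": 0},{"tx": 0,"ty": 1.5,"tz": -9,"rx": 0,"ry": 0,"rz": 0},{"tx": 0,"ty": 2,"tz": -9,"rx": 0,"ry": 0,"rz": 0},{"tx": 0,"ty": 2,"tz": -9,"rx": 0,"ry": 0,"rz": 0}]}}

```text
time: 20.82
position: [0.5256, -0.1538, 0.2309]
tool_rot: [0.289, 0.957, -0.0, 0.001]
ft_force: [-0.6, -0.7, -1.4]
grip_width: 0.055
```

Run:
```python
from look import *
look('w14',[('s',(.5138,-.1709),.109,[.017]),('l',(.6079,-.08),.135,[.0245]),('om',(.476,-.043),.03,[.02])])
plan((.476,-.043,.018),2.552)
```

```text
s 631 slope [0.    0.005] z 0.1092
l 1394 slope [-0.003  0.001] z 0.1351
om 731 slope [ 0.002 -0.002] z 0.0303
t 20.87 pos [ 0.5244 -0.1538  0.2293] yaw 2.555 d cm [10.13  6.56 21.14] rv [-0.    -0.001  0.003] tilt [-1.3e-03  4.0e-04 -1.0e+00] q [-0.49  0.41  1.62 -0.    1.11 -1.47]
```

View pics/w14r.png

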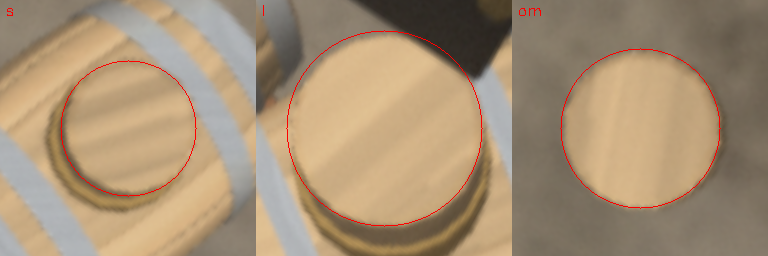

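View pics/w14.png

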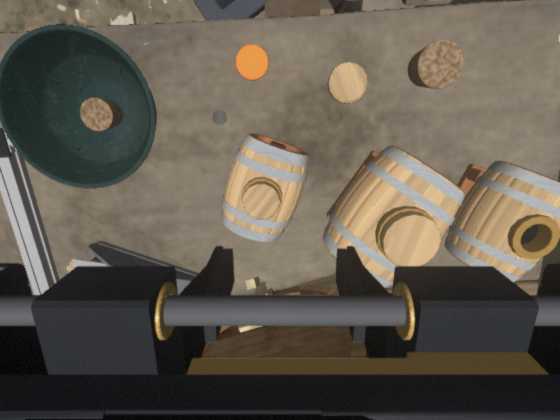

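Emit:
{"name": "send_rows", "arguments": {"deltas": [{"tx": 3,"ty": 2,"tz": 0,"rx": 0,"ry": 0,"rz": 0},{"tx": 6,"ty": 4,"tz": 1,"rx": 0,"ry": 0,"rz": 0},{"tx": 9,"ty": 5.8,"tz": 3,"rx": 0,"ry": 0,"rz": 0},{"tx": 10.1,"ty": 6.5,"tz": 6.5,"rx": 0,"ry": 0,"rz": 0},{"tx": 10.1,"ty": 6.5,"tz": 10,"rx": 0,"ry": 0,"rz": 0}], "claw": 6.4}}

```text
time: 21.28
position: [0.4732, -0.0413, 0.1281]
tool_rot: [0.288, 0.958, 0.0, -0.002]
ft_force: [0.8, -0.2, -0.5]
grip_width: 0.064
```

Emit:
{"name": "send_rows", "arguments": {"deltas": [{"tx": 0,"ty": 0,"tz": 2,"rx": 0,"ry": 0,"rz": 0},{"tx": 0,"ty": 0,"tz": 5,"rx": 0,"ry": 0,"rz": 0},{"tx": 0,"ty": 0,"tz": 6.5,"rx": 0,"ry": 0,"rz": 0},{"tx": 0,"ty": 0,"tz": 6.5,"rx": 0,"ry": 0,"rz": 0},{"tx": 0,"ty": 0,"tz": 6.5,"rx": 0,"ry": 0,"rz": 0}]}}

```text
time: 21.7
position: [0.475, -0.0441, 0.063]
tool_rot: [0.29, 0.957, 0.0, -0.003]
ft_force: [0.7, 0.2, -0.4]
grip_width: 0.064
```

Run:
```python
from look import *
look('w15',[('om',(.476,-.043),.03,[.02])])
plan((.476,-.043,.018),2.552)
```

```text
om 1641 slope [-0.003 -0.001] z 0.0302
t 21.75 pos [ 0.4761 -0.0444  0.0641] yaw 2.554 d cm [0.08 0.11 4.61] rv [-0.001 -0.003  0.002] tilt [-2.6e-03  8.0e-04 -1.0e+00] q [-0.33  0.61  1.93 -0.    0.61 -1.31]
```

View pics/w15.png

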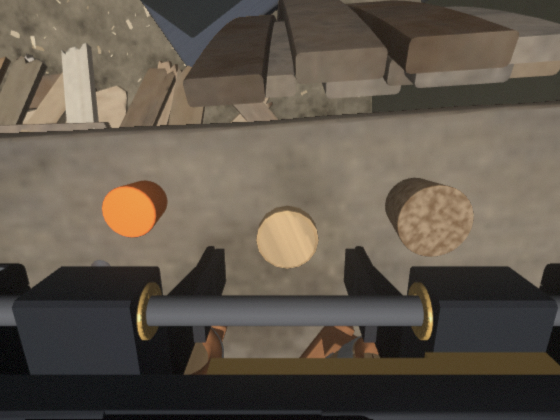

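View pics/w15r.png

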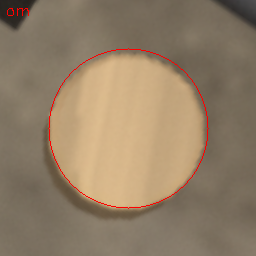

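Emit:
{"name": "send_rows", "arguments": {"deltas": [{"tx": 0.04,"ty": 0.1,"tz": 1.5,"rx": 0,"ry": 0,"rz": 0},{"tx": 0.04,"ty": 0.1,"tz": 3,"rx": 0,"ry": 0,"rz": 0},{"tx": 0.04,"ty": 0.1,"tz": 4.2,"rx": 0,"ry": 0,"rz": 0},{"tx": 0.04,"ty": 0.1,"tz": 4.5,"rx": 0,"ry": 0,"rz": 0},{"tx": 0.04,"ty": 0.1,"tz": 4.5,"rx": 0,"ry": 0,"rz": 0}]}}

```text
time: 22.17
position: [0.4773, -0.0435, 0.02]
tool_rot: [0.29, 0.957, -0.0, -0.0]
ft_force: [-0.5, -0.1, 0.5]
grip_width: 0.064
```

Run:
```python
from look import *
plan((.476,-.043,.018),2.552)
```

```text
t 22.17 pos [ 0.4773 -0.0435  0.02  ] yaw 2.554 d cm [ 0.14 -0.03  0.2 ] rv [-0.    -0.     0.002] tilt [-1.e-04 -0.e+00 -1.e+00] q [-0.32  0.7   1.94 -0.    0.5  -1.31]
```

Emit:
{"name": "send_rows", "arguments": {"deltas": [{"tx": 0.13,"ty": -0.03,"tz": 0.15,"rx": 0,"ry": 0,"rz": 0},{"tx": 0.13,"ty": -0.03,"tz": 0.15,"rx": 0,"ry": 0,"rz": 0}]}}

```text
time: 22.33
position: [0.4763, -0.043, 0.0191]
tool_rot: [0.29, 0.957, -0.0, 0.001]
ft_force: [-0.4, 0.1, -0.8]
grip_width: 0.0643
```

Emit:
{"name": "send_rows", "arguments": {"deltas": [{"tx": 0,"ty": 0,"tz": 0,"rx": 0,"ry": 0,"rz": 0},{"tx": 0,"ty": 0,"tz": 0,"rx": 0,"ry": 0,"rz": 0},{"tx": 0,"ty": 0,"tz": 0,"rx": 0,"ry": 0,"rz": 0},{"tx": 0,"ty": 0,"tz": 0,"rx": 0,"ry": 0,"rz": 0},{"tx": 0,"ty": 0,"tz": 0,"rx": 0,"ry": 0,"rz": 0}], "claw": 3.2}}

```text
time: 22.75
position: [0.4762, -0.0429, 0.0184]
tool_rot: [0.29, 0.957, -0.0, 0.0]
ft_force: [-0.6, -0.2, 2.0]
grip_width: 0.0389
```

Emit:
{"name": "send_rows", "arguments": {"deltas": [{"tx": 0,"ty": 0,"tz": 0,"rx": 0,"ry": 0,"rz": 0},{"tx": 0,"ty": 0,"tz": -2,"rx": 0,"ry": 0,"rz": 0},{"tx": 0,"ty": 0,"tz": -6,"rx": 0,"ry": 0,"rz": 0},{"tx": 0,"ty": 0,"tz": -10,"rx": 0,"ry": 0,"rz": 0},{"tx": 0,"ty": 0,"tz": -14,"rx": 0,"ry": 0,"rz": 0}]}}

```text
time: 23.17
position: [0.4751, -0.0426, 0.1593]
tool_rot: [0.29, 0.957, 0.0, -0.001]
ft_force: [0.4, -0.7, -1.2]
grip_width: 0.0391
```

Emit:
{"name": "send_rows", "arguments": {"deltas": [{"tx": 0,"ty": 0,"tz": -1.5,"rx": 0,"ry": 0,"rz": 0},{"tx": 0,"ty": 0,"tz": -1.5,"rx": 0,"ry": 0,"rz": 0},{"tx": 0,"ty": 0,"tz": -1.5,"rx": 0,"ry": 0,"rz": 0}]}}

```text
time: 23.42
position: [0.4763, -0.0429, 0.1739]
tool_rot: [0.29, 0.957, -0.0, 0.001]
ft_force: [-0.1, 0.1, -0.7]
grip_width: 0.0389
```

Run:
```python
from look import *
plan((.681,.019,.14),2.552)
c=snap('wrist','w16')
cv2.imwrite('pics/h7.png',cv2.resize(toolrect(c,-.0115,[.02],''),None,fx=2,fy=2)[:,:,::-1])
```

```text
t 23.42 pos [ 0.4763 -0.0429  0.1739] yaw 2.554 d cm [-13.6   16.5    3.43] rv [0.001 0.002 0.002] tilt [ 2.e-03 -7.e-04 -1.e+00] q [-0.32  0.41  1.85  0.    0.89 -1.31]
```

View pics/h7.png

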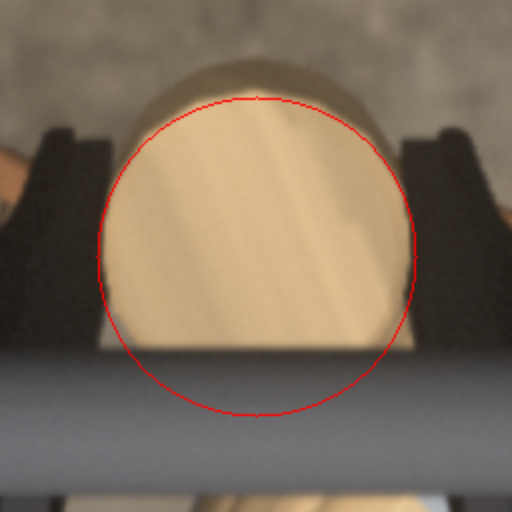

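Emit:
{"name": "send_rows", "arguments": {"deltas": [{"tx": -2.4,"ty": 2.9,"tz": 0,"rx": 0,"ry": 0,"rz": 0},{"tx": -4.9,"ty": 5.9,"tz": 0,"rx": 0,"ry": 0,"rz": 0},{"tx": -7.4,"ty": 8.9,"tz": 0,"rx": 0,"ry": 0,"rz": 0},{"tx": -9.8,"ty": 11.9,"tz": 0,"rx": 0,"ry": 0,"rz": 0},{"tx": -11.5,"ty": 14.5,"tz": 0,"rx": 0,"ry": 0,"rz": 0}]}}

```text
time: 23.88
position: [0.6535, 0.0146, 0.17]
tool_rot: [0.29, 0.957, -0.0, -0.002]
ft_force: [-0.3, -0.0, 0.1]
grip_width: 0.0384
```

Emit:
{"name": "send_rows", "arguments": {"deltas": [{"tx": -0.5,"ty": 1,"tz": 1,"rx": 0,"ry": 0,"rz": 0},{"tx": -0.7,"ty": 2,"tz": 2.5,"rx": 0,"ry": 0,"rz": 0},{"tx": -0.7,"ty": 2,"tz": 2.5,"rx": 0,"ry": 0,"rz": 0},{"tx": -0.7,"ty": 2,"tz": 2.5,"rx": 0,"ry": 0,"rz": 0},{"tx": -0.7,"ty": 2,"tz": 2.5,"rx": 0,"ry": 0,"rz": 0}]}}

```text
time: 24.3
position: [0.6672, 0.0264, 0.1468]
tool_rot: [0.29, 0.957, -0.001, -0.002]
ft_force: [0.8, -0.2, -0.4]
grip_width: 0.0392
```

```bash
cat > hov.py <<'E'
from look import *
def hov(name):
    plan((.6817,.0186,.1105),2.552)
    c=snap('wrist',name)
    im=rect(c,(.681,.019),.107,half=.032,s=4000)
    for R in (.022,.014):cv2.circle(im,(128,128),int(R*4000),(255,0,0),1)
    cv2.imwrite('pics/%sh.png'%name,cv2.resize(np.hstack([toolrect(c,-.0115,[.02],''),im]),None,fx=1.5,fy=1.5)[:,:,::-1])
E
python3 -c "
from hov import *
hov('w17')"
```

```text
t 24.3 pos [0.6672 0.0264 0.1468] yaw 2.554 d cm [-1.65  0.16  3.63] rv [-0.002 -0.003  0.002] tilt [-4.1e-03  1.0e-04 -1.0e+00] q [-0.13  0.67  1.38 -0.    1.09 -1.11]
```

View pics/w17h.png

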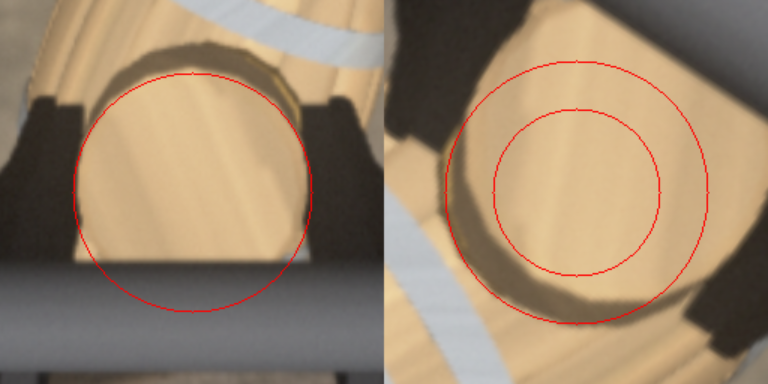

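Emit:
{"name": "send_rows", "arguments": {"deltas": [{"tx": -0.8,"ty": 0.1,"tz": 0.5,"rx": 0,"ry": 0,"rz": 0},{"tx": -1.65,"ty": 0.16,"tz": 1,"rx": 0,"ry": 0,"rz": 0},{"tx": -1.65,"ty": 0.16,"tz": 1,"rx": 0,"ry": 0,"rz": 0},{"tx": -1.65,"ty": 0.16,"tz": 1,"rx": 0,"ry": 0,"rz": 0},{"tx": -1.65,"ty": 0.16,"tz": 1,"rx": 0,"ry": 0,"rz": 0}]}}

```text
time: 24.77
position: [0.6837, 0.0186, 0.1383]
tool_rot: [0.29, 0.957, 0.0, -0.0]
ft_force: [0.7, 0.1, -0.2]
grip_width: 0.0389
```

```bash
python3 -c "
from hov import *
hov('w18')"
```

```text
t 24.77 pos [0.6837 0.0186 0.1383] yaw 2.553 d cm [ 0.17 -0.11  2.78] rv [-0.    -0.     0.001] tilt [-2.e-04  1.e-04 -1.e+00] q [-0.14  0.7   1.35  0.    1.1  -1.12]
```

View pics/w18h.png

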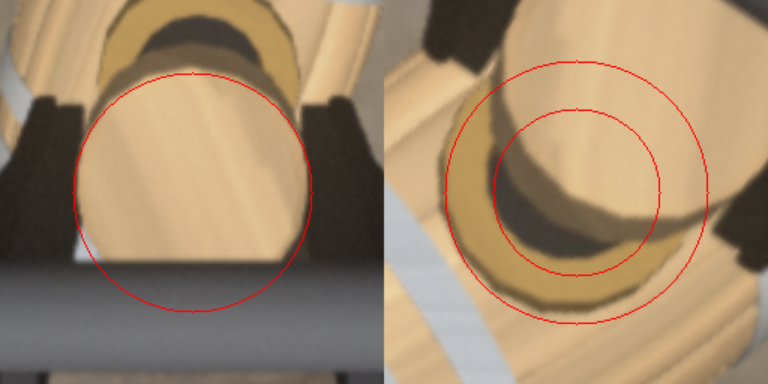

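Run:
```python
from look import *
c=snap('wrist','w19')
ctr=(.683,.019)
im=rect(c,ctr,.107,half=.032,s=4000)
for R in (.022,.014):cv2.circle(im,(int(128-.0005*4000),int(128-.0008*4000)),int(R*4000),(255,0,0),1)
cv2.imwrite('pics/h8.png',cv2.resize(im,None,fx=2.3,fy=2.3)[:,:,::-1])
plan((.6838+.0007,.0195-.0004,.1105))
Q=cloud(c)
r=np.hypot(Q[:,0]-.6838,Q[:,1]-.0195);S=Q[(r>.016)&(r<.020)&(abs(Q[:,2]-.107)<.006)];print(len(S),np.median(S[:,2]))
```

```text
t 24.87 pos [0.6835 0.0189 0.1384] yaw 2.554 d cm [-0.07  0.07  2.79] rv None tilt [-1.e-04  1.e-04 -1.e+00] q [-0.14  0.7   1.35  0.    1.1  -1.12]
569 0.1071535051523333
```

View pics/h8.png

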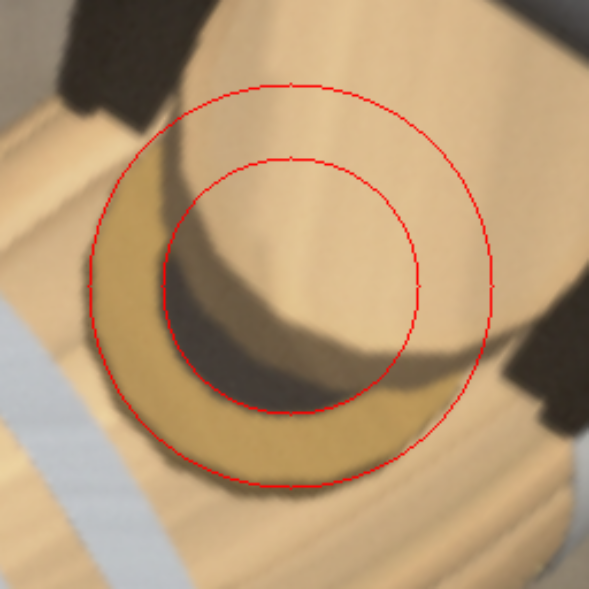

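Emit:
{"name": "send_rows", "arguments": {"deltas": [{"tx": -0.07,"ty": 0.07,"tz": 0.4,"rx": 0,"ry": 0,"rz": 0},{"tx": -0.07,"ty": 0.07,"tz": 0.9,"rx": 0,"ry": 0,"rz": 0},{"tx": -0.07,"ty": 0.07,"tz": 0.9,"rx": 0,"ry": 0,"rz": 0},{"tx": -0.07,"ty": 0.07,"tz": 0.9,"rx": 0,"ry": 0,"rz": 0}]}}

```text
time: 25.2
position: [0.6841, 0.0193, 0.1286]
tool_rot: [0.29, 0.957, -0.0, -0.001]
ft_force: [0.2, 0.2, -0.6]
grip_width: 0.0388
```

Run:
```python
from look import *
plan((.6845,.0191,.1105))
c=snap('wrist','w20')
im=rect(c,(.6838,.0195),.107,half=.032,s=4000)
for R in (.022,.014):cv2.circle(im,(128,128),int(R*4000),(255,0,0),1)
cv2.imwrite('pics/h9.png',cv2.resize(np.hstack([toolrect(c,-.0115,[.02],''),im]),None,fx=1.5,fy=1.5)[:,:,::-1])
```

```text
t 25.2 pos [0.6841 0.0193 0.1286] yaw 2.554 d cm [-0.05  0.01  1.81] rv None tilt [-1.5e-03  2.0e-04 -1.0e+00] q [-0.13  0.71  1.35 -0.    1.08 -1.12]
```

View pics/h9.png

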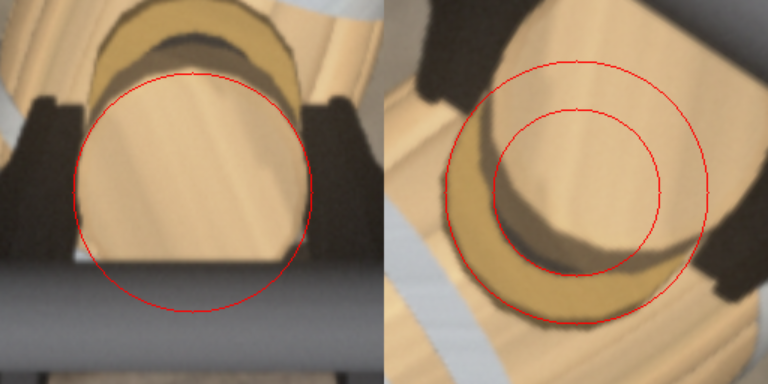

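Emit:
{"name": "send_rows", "arguments": {"deltas": [{"tx": -0.02,"ty": 0,"tz": 0.3,"rx": 0,"ry": 0,"rz": 0},{"tx": -0.02,"ty": 0.02,"tz": 0.6,"rx": 0,"ry": 0,"rz": 0},{"tx": -0.02,"ty": 0.02,"tz": 0.8,"rx": 0,"ry": 0,"rz": 0},{"tx": -0.02,"ty": 0.02,"tz": 0.8,"rx": 0,"ry": 0,"rz": 0}]}}

```text
time: 25.58
position: [0.6845, 0.0193, 0.1206]
tool_rot: [0.29, 0.957, -0.0, -0.001]
ft_force: [0.6, -0.6, 0.0]
grip_width: 0.0388
```

Emit:
{"name": "send_rows", "arguments": {"deltas": [{"tx": 0,"ty": 0,"tz": 0.3,"rx": 0,"ry": 0,"rz": 0},{"tx": 0,"ty": 0,"tz": 0.6,"rx": 0,"ry": 0,"rz": 0},{"tx": 0,"ty": 0,"tz": 0.8,"rx": 0,"ry": 0,"rz": 0},{"tx": 0,"ty": 0,"tz": 1.0,"rx": 0,"ry": 0,"rz": 0},{"tx": 0,"ty": 0,"tz": 1.0,"rx": 0,"ry": 0,"rz": 0}]}}

```text
time: 26.0
position: [0.6845, 0.0193, 0.1106]
tool_rot: [0.29, 0.957, -0.0, -0.001]
ft_force: [-0.8, 0.9, -0.7]
grip_width: 0.0385
```

Emit:
{"name": "send_rows", "arguments": {"deltas": [{"tx": 0,"ty": 0,"tz": 0,"rx": 0,"ry": 0,"rz": 0},{"tx": 0,"ty": 0,"tz": 0,"rx": 0,"ry": 0,"rz": 0}]}}

```text
time: 26.17
position: [0.6849, 0.0192, 0.1113]
tool_rot: [0.29, 0.957, 0.0, -0.0]
ft_force: [-0.3, 0.9, -0.5]
grip_width: 0.0387
```

Emit:
{"name": "send_rows", "arguments": {"deltas": [{"tx": 0,"ty": 0,"tz": 0.1,"rx": 0,"ry": 0,"rz": 0},{"tx": 0,"ty": 0,"tz": 0.1,"rx": 0,"ry": 0,"rz": 0}]}}

```text
time: 26.33
position: [0.6849, 0.0193, 0.1103]
tool_rot: [0.29, 0.957, 0.0, -0.0]
ft_force: [-0.6, 0.9, -0.5]
grip_width: 0.0387
```

Emit:
{"name": "send_rows", "arguments": {"deltas": [{"tx": 0,"ty": 0,"tz": 0,"rx": 0,"ry": 0,"rz": 0},{"tx": 0,"ty": 0,"tz": 0,"rx": 0,"ry": 0,"rz": 0},{"tx": 0,"ty": 0,"tz": 0,"rx": 0,"ry": 0,"rz": 0},{"tx": 0,"ty": 0,"tz": -1,"rx": 0,"ry": 0,"rz": 0},{"tx": 0,"ty": 0,"tz": -4,"rx": 0,"ry": 0,"rz": 0}], "claw": 6}}

```text
time: 26.75
position: [0.6815, 0.0194, 0.1463]
tool_rot: [0.29, 0.957, -0.001, -0.005]
ft_force: [-0.4, -0.2, 0.0]
grip_width: 0.0583
```

Emit:
{"name": "send_rows", "arguments": {"deltas": [{"tx": 0,"ty": -2,"tz": -3,"rx": 0,"ry": 0,"rz": 0},{"tx": 0,"ty": -5,"tz": -6,"rx": 0,"ry": 0,"rz": 0},{"tx": 0,"ty": -8,"tz": -8,"rx": 0,"ry": 0,"rz": 0},{"tx": 0,"ty": -10,"tz": -8,"rx": 0,"ry": 0,"rz": 0},{"tx": 0,"ty": -10,"tz": -8,"rx": 0,"ry": 0,"rz": 0}]}}

```text
time: 27.17
position: [0.6287, -0.0676, 0.2335]
tool_rot: [0.291, 0.957, -0.001, 0.002]
ft_force: [-0.4, 1.3, -0.9]
grip_width: 0.0598
```

Emit:
{"name": "send_rows", "arguments": {"deltas": [{"tx": 0,"ty": 0,"tz": 0,"rx": 0,"ry": 0,"rz": 0},{"tx": 0,"ty": 0,"tz": 0,"rx": 0,"ry": 0,"rz": 0},{"tx": 0,"ty": 0,"tz": 0,"rx": 0,"ry": 0,"rz": 0}]}}

```text
time: 27.42
position: [0.6297, -0.0631, 0.2298]
tool_rot: [0.289, 0.957, 0.0, -0.0]
ft_force: [-0.9, 0.1, -0.4]
grip_width: 0.06
```

Run:
```python
from look import *
look('w21',[('s',(.5138,-.1709),.109,[.017]),('m',(.6838,.0195),.121,[.02]),('l',(.6079,-.08),.135,[.0245])])
snap('top','top1')
o=robot.get_obs();print(o['time'],o['position'])
```

```text
s 708 slope [ 0.004 -0.001] z 0.1094
m 949 slope [-0.007 -0.004] z 0.1211
l 1596 slope [-0.003  0.002] z 0.1353
27.5167 [ 0.62968033 -0.06300549  0.22956856]
```

View pics/w21r.png

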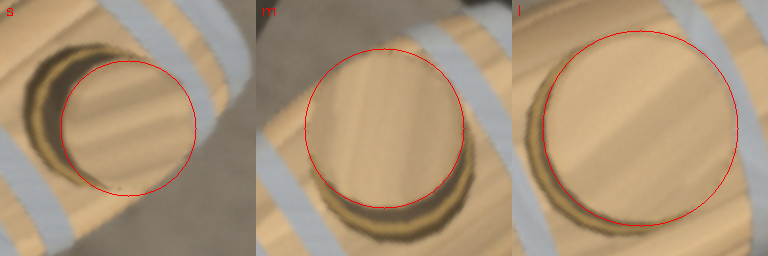

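View pics/w21.png

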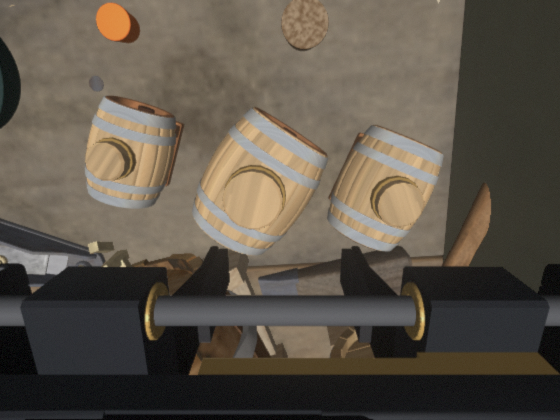

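```bash
python3 -c "
import cv2
i=cv2.imread('pics/top1.png');cv2.imwrite('pics/top1z.png',cv2.resize(i[110:310,150:400],None,fx=3,fy=3))"
```

```text
(no output)
```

View pics/top1z.png

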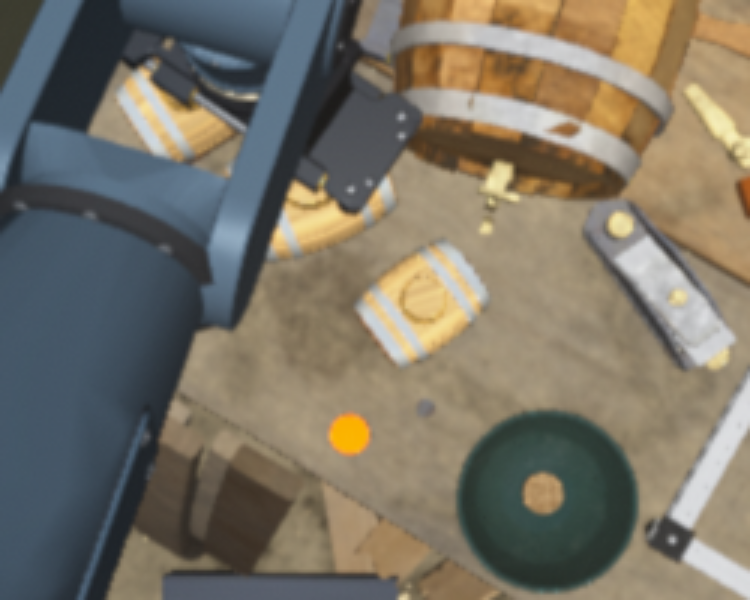

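The top view shows the cork at (543,493), in the middle of the bowl. The plane has not moved, the small cask is closed, and the gripper is clear of everything. I'm handing in now.

```bash
python3 -c "
from rig import robot
print(robot.hand_in(),robot.get_obs()['time'])"
```

```text
the job is handed in; nothing more can be done
the job is handed in; nothing more can be done
```

All three casks are closed with their own oak bungs and the dark cork stopper is in the green bowl. I handed the job in at about 27.5 s of the 112 s allowed, and no verdict was reported.

I moved the cork first, then the large bung from the bench. Next I took the small bung out of the medium cask and put it in the small cask, and last I placed the medium bung. No contact force showed during any insertion.

**Bungs:** In the last wrist picture the head tops were at 0.109, 0.121 and 0.135 m for small, medium and large. That is 14 mm above each brass ring, so the heads are seated. Their tops sloped less than 0.01 rad, and they were centred to about 1 mm.

**Cork and bystanders:** The last top view shows the cork standing in the middle of the upright bowl and the plane unmoved. In that top view the arm hid the spare cork. The last wrist picture shows it standing, but I did not measure its position again; I never touched it.

**Disagreement:** My first reading of the medium hole, taken while the small bung covered it, was about 3 mm off. I measured it again once it was open, before inserting the medium bung.

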